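Hardness reading on a ring sample

TASK

Set up the ring sample for its hardness reading: slip the thick black backing collar over the post of the anvil, then the bright steel sample ring with the orange spot on top of it, spot upward, lowering each fully home without letting it drop. Then take the hardness probe out of its leaning stand and hold it upright with its sprung nose on the orange spot, pressed lightly so that the nose goes about half way in, never hard. Finish there, still holding the probe on the spot, and leave everything else on the bench where it is.

Things in the scene. Friction and masses are not known exactly. Their poses are not given: they have to be found in the camera images.
- anvil: Fixed grey round anvil, 110 mm diameter and 20 mm high, with a bright metal locating post in its middle: post 18 mm diameter, standing 38 mm above the anvil's top face (58 mm above the bench), its top 7 mm tapered to 9 mm. Origin: centre of the underside, on the bench; z up.
- anvil_seat (a point): Point on the post's axis at the level of the anvil's top face (20 mm above the bench), where the collar's underside rests when home.
- collar: Thick black (dark steel) backing collar, loose, flat on the bench: outside 54 mm, bore 21 mm, 20 mm high, about 0.3 kg. Origin: centre of the underside; z up along the bore.
- sample: Bright steel sample ring, loose, flat on the bench: outside 54 mm, bore 21 mm, 12 mm high, about 0.18 kg, with a 10 mm orange paint spot on its top face, to one side of the bore. A brass ring of the same size without a spot is not the sample. Origin: centre of the underside; z up along the bore; x points from the bore's centre towards the spot.
- spot (a point): Centre of the orange spot, on the sample ring's top face, 18.7 mm from the bore's axis.
- stand: Fixed stand for the probe: black foot 100 x 74 x 12 mm with a dark 44 mm square socket block, 50 mm long, leaning 15 degrees (0.26 rad) towards the stand's own -x side; the middle of its top face is 70 mm above the bench and the block's open bore is 19 mm wide. Origin: centre of the underside; z up.
- probe: Pen-shaped hardness probe, loose, 0.15 kg, standing nose down in the stand. Its z axis runs up its middle: steel sleeve 16 mm diameter from 0 to 30 mm, white grip with black bands 26 mm diameter to 105 mm, black cap to 115 mm. The grip's lower end rests on the block's top face; sleeve and nose hang 46 mm deep in the bore: pull it out along its own axis. Origin: centre of the sleeve's lower end.
- nose_tip (a point): Rounded tip (4 mm radius) of the probe's nose, on the probe's axis, 16 mm below the probe's origin when the nose is fully out; it moves with the nose.
- nose (a joint): How far the sprung nose is pushed into the sleeve, in m: 0 fully out, 0.010 fully in against its stop. Spring: 1.6 N to start moving it, plus 0.4 N per mm (3.6 N half way in, 5.6 N fully in).
- brass_ring: Bystander: brass ring, outside 54 mm, bore 21 mm, 12 mm high, no spot. Origin: centre of the underside.
- mount_a: Bystander: black resin specimen mount, 32 mm diameter, 20 mm high, grey inlay. Origin: centre of the underside.
- mount_b: Bystander: black resin specimen mount, 32 mm diameter, 20 mm high, brass inlay. Origin: centre of the underside.
- test_block: Bystander: steel hardness test block, disc 60 mm diameter, 16 mm high, with a red band. Origin: centre of the underside.
- suspension: Bystander: white bottle with blue cap, 60 mm diameter, 150 mm high. Origin: centre of the underside.
- screwdriver: Bystander: screwdriver with a blue handle, 150 mm long, lying on the bench. Its x axis runs along it.
- sample_box: Bystander: grey sample box, 60 x 90 x 26 mm. Origin: centre of the underside.
Not all that is in view belongs to the job. What is shaped like the collar but purple or yellow is not meant.

How it is judged:
By the outcome, as a careful person would: the job done as asked, in the order asked, and still so for the second after the job is handed in, while the arm keeps its last pose, push and grip.
It also fails if it takes over 67 s, if anything falls off the work surface, if the arm or the gripper's body presses on something with over 40 N, if the wrist force passes 120 N, or if a joint passes its speed limit or range.

ROBOT

A 6-joint arm with a two-finger parallel gripper is mounted at the origin on the work surface. World frame = base frame: x ahead of the robot, y to its left, z up, the work surface at z = 0. Lengths are in mm, angles in degrees, forces in N, time in s.
With the tool pointing down it reaches from about 375 to 900 mm from the base axis. Payload 3.1 kg.
Tool frame: the origin (TCP) lies on the centre line of the jaws, within the pads' length; the fingertips stand 22 mm ahead of it and the grasp point (between the pads) lies 3 mm ahead of it; z points along the fingers, y is the direction in which the jaws open and shut (so a half turn about z gives the same grasp; the last joint's range is limited). The gripper opens to 85 mm and grips with 20 to 120 N. Pads are 22 mm wide; open, the fingers measure 114 mm over their backs; the gripper's body (76 mm by 85 mm) begins 54 mm behind the grasp point. The pads swing forward as they close: fully open they stand 13 mm farther back than shut.
Start: joints at [-85.514, 30.224, 82.088, -0, 67.689, -10.227], TCP at [158.766, -604.475, 216.51] pointing down, gripper open.
Joint ranges: [-176.69, 176.69], [-43.24, 126.21], [12.49, 139.97], [-82, 262], [0, 151.66], [-163.58, 163.58]. Speed limits (degrees/s): [159.86, 159.86, 180, 180, 180, 180].

INTERFACE

Orientations are given as [roll, pitch, yaw] about the fixed x, y, z axes, in that order (R = Rz(yaw) Ry(pitch) Rx(roll)).
In Python, from rig import arm, capture, recognise, cut_out, place_of gives the robot as it stands.
- The arm moves only by the tool carry_out, never from a script. Its argument "steps" is a list of rows, each an object of numbers: "dx", "dy", "dz": the shift along the tool's x, y, z in cm; "ax", "ay", "az": the turn, a rotation vector about the tool's x, y, z in rad. In form: [{"dx": .., "dy": .., "dz": .., "ax": .., "ay": .., "az": ..}, ...]. A call has 1 to 12 rows; each row is the pose to reach, as a shift and turn from the pose measured when the call began, along the tool's axes at that moment; what a row does not reach only later rows make up. A row lasts 1/8 s, in which the tool goes at most 62.5 mm and 10.7 degrees, less where a joint would pass 70% of its speed; a pose out of reach is approached as far as the arm can. A call with a gripper value outside its range is refused whole. "grip" is the finger opening in cm, from 0 to 8.54, set as the call begins (left out, the last holds). The fingers move at their own pace and stop on an object; the grip force is fixed at half the most. Time passes only in rows, so rows that repeat a pose let the fingers close. It gives the time, the measured TCP pose, the force and the opening at its end, in the units of the state.
- arm.observe(): the state, without advancing time (a new reading comes with each control period).
- capture(name): name is "side" or "top" or "wrist"; returns a dict with "image" (420x560x3 uint8, red, green, blue), "z_map" (420x560 float32, mm along the optical axis (not along the pixel's ray), 0 where there is no reading), "camera_matrix" (3x3 intrinsics, pixels), "rvec" (rotation vector, rad) and "tvec" (3), from world to camera coordinates, as OpenCV has them; the wrist camera has in their place "T_tool_cam" (4x4, takes a point from camera to tool coordinates, whose origin is the TCP and whose axes are the flange's). Camera axes: x right, y down, z forward; pixel columns grow to the right and rows downward; lengths in mm; the calibration is good to about 2 mm. A picture is of the moment at which its call begins: read the wrist's pose just before it.
- arm.hand_in(): hands the job in, once; it reports no verdict.
Trained networks look in the newest picture that a camera, given by its name, has taken for a name from the list of things; names that differ only in an ending like _2 or _b are one class to them, and where a whole thing is asked for, a point or a joint stands for the part that bears it (a point fixed in the world has none). Each returns a list of dicts, best first, with "p" (0 to 1); they miss things now and then, are a little off and sometimes report something else, mostly with a low value. They report only what shows in the picture. A call takes as long as a camera call. They do not tell look-alikes from the thing itself.
- recognise(camera, label): "xy" ([column, row] in pixels, amid what is visible of it).
- cut_out(camera, label): "region" (420x560 bool, what is visible of it) and "xy" ([column, row] in pixels, amid what is visible of it).
- place_of(camera, label): "xy" ([column, row] in pixels: a listed point, or the origin of a listed thing).
The state is a dict: "time": time; "qpos": joint angles; "qvel": joint speeds; "joint_efforts": joint torques, N m; "tcp_pos": TCP position; "eef_rot": TCP orientation; "wrist_force": force on the tool from outside, world axes, zero at the start; "moment": the same for the moment, N m; "finger_gap": opening from 0.0 (shut) to 1.0 (fully open).
Only numpy, scipy, OpenCV 4.12 (cv2) and the standard library are available. Lean on these libraries where they do the work, as an engineer would, in place of code of your own. Each camera call takes 0.05 s, during which the arm holds its last target. There are 200 camera calls.

## Working session

There is one attempt and no reset: what is moved stays moved. The work goes in short steps, Python scripts to look and compute and a tool call to move; the robot and the scene stay as the last step left them, time stands still between calls to the robot, and variables do not carry over. Pictures are saved under pics/ and viewed, about 8 in all and at most 12, crops included, and the job is handed in when it is done.

Besides the shell and the picture viewer there is one more tool, called after "Emit:" in YAML: its name, and indented under it one key for each argument. carry_out: Moves the arm, as the interface text tells. Its arguments: {"type":"object","properties":{"steps":{"type":"array","items":{"type":"object","properties":{"dx":{"type":"number"},"dy":{"type":"number"},"dz":{"type":"number"},"ax":{"type":"number"},"ay":{"type":"number"},"az":{"type":"number"}}}},"grip":{"type":"number"}},"required":["steps"]}

```bash
mkdir -p pics; ls; cat > h.py <<'E'
import numpy as np, cv2
from scipy.spatial.transform import Rotation as R
from rig import arm, capture, recognise, cut_out, place_of
def save(n,im,s=1.0):
    im=cv2.resize(im,None,fx=s,fy=s,interpolation=cv2.INTER_CUBIC) if s!=1 else im
    cv2.imwrite(f'pics/{n}.png',im[...,::-1])
def tcpT():
    s=arm.observe(); T=np.eye(4); T[:3,:3]=R.from_euler('xyz',s['eef_rot'],degrees=True).as_matrix(); T[:3,3]=s['tcp_pos']; return T
def cam(c,T=None):
    "camera->world 4x4"
    if 'rvec' in c and c['rvec'] is not None:
        M=np.eye(4); M[:3,:3]=cv2.Rodrigues(np.array(c['rvec'],float))[0]; M[:3,3]=np.ravel(c['tvec']); return np.linalg.inv(M)
    return T@np.array(c['T_tool_cam'])
def ray(c,W,uv):
    K=np.array(c['camera_matrix']); d=W[:3,:3]@np.linalg.solve(K,[uv[0],uv[1],1.]); return W[:3,3],d
def at_z(c,W,uv,z):
    o,d=ray(c,W,uv); return o+d*(z-o[2])/d[2]
def cloud(c,W):
    z=c['z_map'].astype(float); K=np.array(c['camera_matrix']); v,u=np.indices(z.shape)
    P=np.stack([(u-K[0,2])/K[0,0]*z,(v-K[1,2])/K[1,1]*z,z],-1)@W[:3,:3].T+W[:3,3]; P[z==0]=np.nan; return P
def proj(c,W,p):
    q=np.linalg.inv(W)@np.append(p,1); k=np.array(c['camera_matrix'])@q[:3]; return k[:2]/k[2]
E
cat > a.py <<'E'
from h import *
s=arm.observe(); print(s)
ims=[]
for n in ['top','side']:
    c=capture(n); W=cam(c); ims.append(c['image']); P=cloud(c,W)
    print(n,W[:3,3].round(), W[:3,2].round(2))
    for l in ['anvil','anvil_seat','collar','sample','spot','stand','probe','nose_tip','brass_ring','suspension','test_block','sample_box','screwdriver','mount_a']:
        try:
            print(l,[(np.round(d['xy']).tolist(),round(d['p'],2),at_z(c,W,d['xy'],0).round().tolist()[:2]) for d in place_of(n,l)[:4]])
        except Exception as e: print(l,e)
    save(n,c['image'],1.42)
E
python3 a.py
```

```text
pics
{'time': 0.0, 'qpos': array([-8.55122370e+01,  3.02785156e+01,  8.21574779e+01,  6.09215813e-05,
        6.76882664e+01, -1.02266771e+01]), 'qvel': array([-0.07508503, -0.02557153,  0.0511426 , -0.10411648, -0.06060234,
       -0.0104645 ]), 'joint_efforts': array([-1.60949689e-04, -4.42352414e+01, -1.78027582e+01, -2.64479659e-04,
        8.30699166e-03,  1.05970241e-06]), 'tcp_pos': array([ 158.72667165, -603.73198827,  215.53241517]), 'eef_rot': array([-1.79877724e+02, -2.21168894e-02,  1.47143934e+01]), 'wrist_force': array([-0.1678986 ,  0.73410964, -0.27672169]), 'moment': array([ 0.04257836, -0.00459306, -0.03433215]), 'finger_gap': 0.9960194617115036}
top [ 311.  -24. 1203.] [ 0.2  -0.01 -0.98]
anvil [([274.0, 213.0], 0.79, [562.0, -28.0])]
anvil_seat [([273.0, 212.0], 0.74, [566.0, -25.0])]
collar [([418.0, 276.0], 0.88, [407.0, -357.0]), ([401.0, 231.0], 0.81, [514.0, -326.0]), ([419.0, 186.0], 0.63, [622.0, -376.0])]
sample [([324.0, 196.0], 0.56, [602.0, -149.0])]
spot [([329.0, 195.0], 0.68, [604.0, -159.0])]
stand [([166.0, 225.0], 0.71, [539.0, 227.0])]
probe [([1
[... 799 characters left out ...]
126.0], 0.71, [618.0, -384.0])]
sample [([290.0, 186.0], 0.81, [583.0, -152.0])]
spot [([282.0, 181.0], 0.56, [608.0, -166.0])]
stand [([268.0, 322.0], 0.6, [545.0, 223.0])]
probe [([266.0, 317.0], 0.56, [551.0, 212.0]), ([284.0, 177.0], 0.3, [605.0, -180.0])]
nose_tip [([357.0, 300.0], 0.55, [374.0, 132.0])]
brass_ring [([355.0, 192.0], 0.78, [420.0, -168.0])]
suspension [([266.0, 145.0], 0.87, [684.0, -288.0])]
test_block [([354.0, 304.0], 0.64, [379.0, 142.0])]
sample_box [([159.0, 330.0], 0.86, [754.0, 289.0])]
screwdriver [([364.0, 234.0], 0.78, [381.0, -44.0]), ([290.0, 188.0], 0.75, [582.0, -148.0])]
mount_a [([220.0, 229.0], 0.56, [715.0, 19.0]), ([213.0, 253.0], 0.5, [709.0, 86.0])]
```

View pics/top.png

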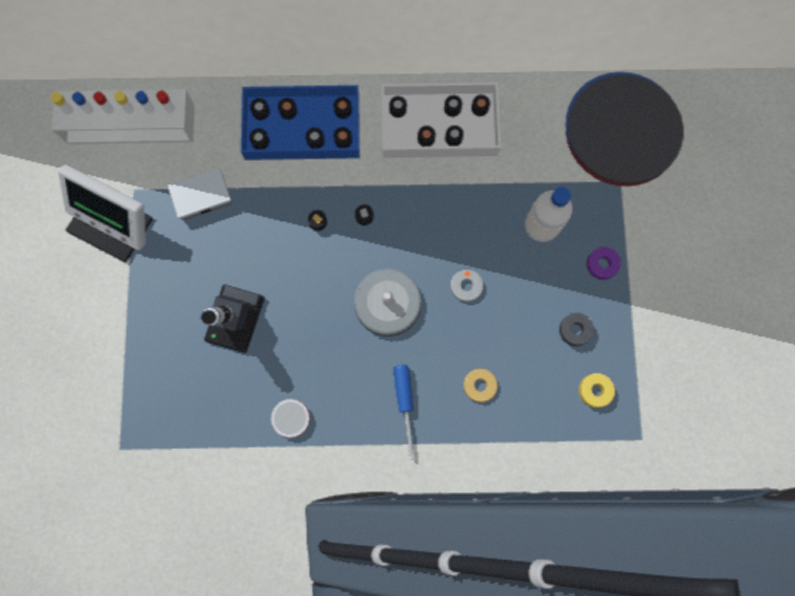

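View pics/side.png

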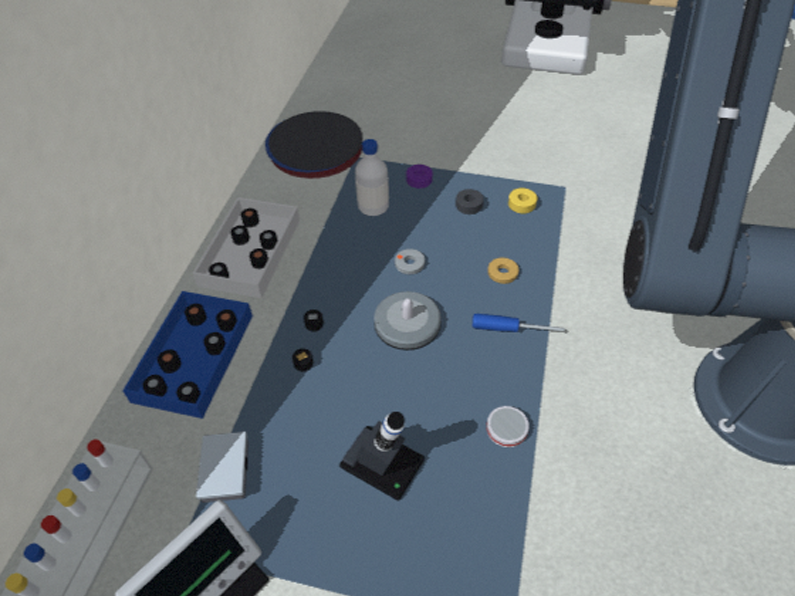

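The scene holds two sets of look-alikes. I give pixels in the enlarged top view.
- **Collar:** the candidates are black (577,330), purple (603,263) and yellow (597,390). Black fits the description.
- **Ring:** the candidates are bright steel with an orange spot (467,286) and plain brass (481,386). The steel one with the spot fits.

I'll confirm both in one crop and measure.

```bash
cat > b.py <<'E'
from h import *
for n in ['top','side']:
    c=capture(n); W=cam(c); P=cloud(c,W)
    if n=='top':
        save('crop',c['image'][160:300,310:450],4)
    for l,h in [('collar',20),('sample',12),('anvil',20)]:
        for d in cut_out(n,l)[:3]:
            m=d['region']&np.isfinite(P[...,2]); Q=P[m]; 
            if len(Q)<10: continue
            zt=np.median(Q[:,2]); q=Q[abs(Q[:,2]-h)<4]
            if len(q)<8: continue
            (cx,cy),r=cv2.minEnclosingCircle(q[:,:2].astype(np.float32))
            print(n,l,round(d['p'],2),np.round(d['xy']),'n',len(q),'z',np.median(q[:,2]).round(1),'mec',round(cx,1),round(cy,1),round(r,1),'mean',q[:,:2].mean(0).round(1),c['image'][d['region']].mean(0).round())
    d=cut_out(n,'probe')
    for l in ['probe','stand']:
        d=cut_out(n,l)
        if d:
            Q=P[d[0]['region']&np.isfinite(P[...,2])]
            for a in range(0,200,15):
                q=Q[(Q[:,2]>=a)&(Q[:,2]<a+15)]
                if len(q)>3: print(n,l,a,len(q),q.mean(0).round(1),q.min(0).round(),q.max(0).round())
    im=c['image'].astype(int); o=(im[...,0]>180)&(im[...,0]-im[...,1]>60)&(im[...,0]-im[...,2]>80)
    nn,lab,st,ce=cv2.connectedComponentsWithStats(o.astype(np.uint8))
    for i in range(1,nn):
        p=at_z(c,W,ce[i],12)
        if np.hypot(p[0]-600,p[1]+150)<60: print('spot',ce[i],st[i,4],p.round(1))
    M=(P[...,2]>45)&(P[...,2]<64)&(np.hypot(P[...,0]-565,P[...,1]+28)<40); print('post',P[M].mean(0) if M.any() else None,M.sum())
E
python3 b.py
```

```text
top collar 0.84 [428. 184.] n 298 z 19.6 mec 620.4 -386.6 27.4 mean [ 621.  -386.8] [ 78.  48. 103.]
top collar 0.71 [409. 230.] n 291 z 19.4 mec 510.1 -334.3 26.8 mean [ 510.1 -333.9] [80. 84. 89.]
top collar 0.59 [423. 274.] n 341 z 19.4 mec 410.2 -359.6 27.0 mean [ 410.1 -359.5] [204. 188.  95.]
top sample 0.89 [332. 196.] n 299 z 11.4 mec 588.0 -157.6 26.9 mean [ 588.  -158.2] [152. 154. 157.]
top anvil 0.75 [272. 212.] n 1429 z 19.3 mec 561.8 -25.3 55.0 mean [561.3 -25.6] [142. 149. 153.]
top probe 0 13 [542.3 275.5   3.8] [527. 259.   0.] [560. 286.  13.]
top probe 60 7 [522.2 233.2  65.1] [519. 218.  63.] [533. 242.  73.]
top probe 75 25 [533.5 221.   83.7] [520. 217.  75.] [545. 233.  90.]
top probe 90 25 [529.7 221.2  97. ] [516. 218.  90.] [541. 227. 105.]
top probe 105 29 [525.7 222.7 113.5] [513. 219. 105.] [538. 234. 119.]
top probe 120 27 [522.3 224.9 126.9] [507. 220. 120.] [535. 235. 135.]
top probe 135 69 [516.1 230.7 144.3] [504. 221. 135.] [530. 246. 150.]
top probe 150 62 [516.  234.3 152.8] [504. 225. 150.] [525. 245. 156.]
top stand 0 666 [521.8 223.4  10.1] [48
[... 1460 characters left out ...]
 [507. 235. 121.] [534. 250. 135.]
side probe 135 89 [517.4 245.3 142.9] [504. 233. 136.] [531. 251. 150.]
side probe 150 102 [515.2 238.6 152.6] [505. 229. 150.] [525. 249. 156.]
side stand 0 924 [524.1 245.5  11.4] [483. 186.   4.] [594. 279.  15.]
side stand 15 238 [568.8 229.6  19.3] [494. 191.  15.] [592. 266.  30.]
side stand 30 64 [548.9 250.5  37.2] [527. 243.  30.] [572. 257.  45.]
side stand 45 69 [545.6 251.2  52.4] [520. 240.  45.] [566. 258.  60.]
side stand 60 283 [534.7 241.3  68.2] [510. 207.  60.] [563. 260.  75.]
side stand 75 39 [552.6 230.   76.2] [544. 209.  75.] [561. 248.  78.]
spot [281.  180.5] 6 [ 608.1 -156.    12. ]
post [560.51025115 -19.07083546  53.23999114] 48
```

View pics/crop.png

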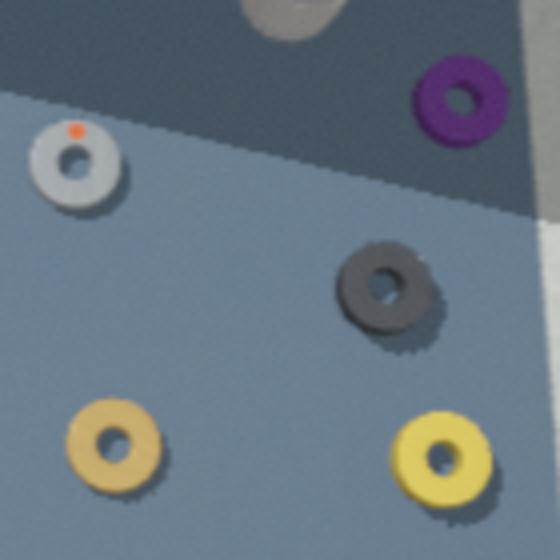

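The crop confirms it. The black collar is at crop (385,288), about (510,-332) mm. The steel ring with the orange spot is at crop (76,165), about (588,-156), and its spot points to +x. Next I'll move over the collar.

```bash
cat >> h.py <<'E'
def go(x,y,z,Rg=None,yaw=0):
    "print tool-frame shift (cm) and turn (rad) to the goal; default tool straight down at yaw"
    T=tcpT(); Rg=R.from_euler('xyz',[180,0,yaw],degrees=True).as_matrix() if Rg is None else Rg
    d=T[:3,:3].T@(np.array([x,y,z])-T[:3,3])/10; w=R.from_matrix(T[:3,:3].T@Rg).as_rotvec()
    print('go',(x,y,z),'d',d.round(2),'a',w.round(3),'rows>=',int(np.ceil(max(np.linalg.norm(d)/6.25,np.degrees(np.linalg.norm(w))/10.7))))
E
python3 -c "
from h import *
go(510,-332,140); c=capture('wrist'); print(np.round(c['T_tool_cam'],2),np.round(c['camera_matrix']))"
```

```text
go (510, -332, 140) d [ 40.89 -17.44   7.65] a [ 0.    -0.     0.257] rows>= 8
[[  -0.     -0.95   -0.3    78.09]
 [   1.     -0.      0.     -0.17]
 [  -0.     -0.3     0.95 -158.57]
 [   0.      0.      0.      1.  ]] [[349.   0. 280.]
 [  0. 349. 210.]
 [  0.   0.   1.]]
```

Emit:
carry_out:
  grip: 8.5
  steps:
    - {"dx": 40.9, "dy": -17.4, "dz": 7.6, "az": 0.257}
    - {"dx": 40.9, "dy": -17.4, "dz": 7.6, "az": 0.257}
    - {"dx": 40.9, "dy": -17.4, "dz": 7.6, "az": 0.257}
    - {"dx": 40.9, "dy": -17.4, "dz": 7.6, "az": 0.257}
    - {"dx": 40.9, "dy": -17.4, "dz": 7.6, "az": 0.257}
    - {"dx": 40.9, "dy": -17.4, "dz": 7.6, "az": 0.257}
    - {"dx": 40.9, "dy": -17.4, "dz": 7.6, "az": 0.257}
    - {"dx": 40.9, "dy": -17.4, "dz": 7.6, "az": 0.257}
    - {"dx": 40.9, "dy": -17.4, "dz": 7.6, "az": 0.257}
    - {"dx": 40.9, "dy": -17.4, "dz": 7.6, "az": 0.257}
    - {"dx": 40.9, "dy": -17.4, "dz": 7.6, "az": 0.257}

```text
invalid input at $.steps[0]: expected keys dx, dy, dz, ax, ay, az
```

```bash
cat >> h.py <<'E'
def circ(P,sel,h,tol=3):
    "robust circle fit on top face points"
    q=P[sel&np.isfinite(P[...,2])]; q=q[abs(q[:,2]-h)<tol]
    (cx,cy),r=cv2.minEnclosingCircle(q[:,:2].astype(np.float32)); return [round(v,1) for v in (cx,cy,r)],np.median(q[:,2]).round(1),len(q)
E
cat > w.py <<'E'
import sys; from h import *
l,h=sys.argv[1],float(sys.argv[2])
T=tcpT(); c=capture('wrist'); W=cam(c,T); P=cloud(c,W)
print('tcp',T[:3,3].round(1),arm.observe()['eef_rot'].round(2),'t',arm.observe()['time'])
for d in cut_out('wrist',l)[:3]:
    m=d['region']; q=P[m]; print(l,round(d['p'],2),np.round(d['xy']),'circ',circ(P,m,np.nanpercentile(q[:,2],80),3))
    # image-contour based: outline of region projected on the top plane
    cs,_=cv2.findContours(m.astype(np.uint8),cv2.RETR_EXTERNAL,cv2.CHAIN_APPROX_NONE); k=max(cs,key=len)[:,0]
    X=np.array([at_z(c,W,u,h)[:2] for u in k]); print(' outline mean/extent',X.min(0).round(1),X.max(0).round(1))
for d in place_of('wrist',l)[:2]: print('place',np.round(d['xy']),round(d['p'],2),at_z(c,W,d['xy'],0).round(1))
save(sys.argv[3],c['image'])
E
python3 w.py collar 20 w1; python3 -c "
from h import *
go(510,-332,22)"
```

```text
tcp [ 158.8 -604.5  216.5] [-180.      0.     14.72] t 2.3
go (510, -332, 22) d [ 40.89 -17.43  19.45] a [-0.    -0.     0.257] rows>= 8
```

Emit:
carry_out:
  grip: 8.5
  steps:
    - {"dx": 40.9, "dy": -17.4, "dz": 7.6, "ax": 0, "ay": 0, "az": 0.257}
    - {"dx": 40.9, "dy": -17.4, "dz": 7.6, "ax": 0, "ay": 0, "az": 0.257}
    - {"dx": 40.9, "dy": -17.4, "dz": 7.6, "ax": 0, "ay": 0, "az": 0.257}
    - {"dx": 40.9, "dy": -17.4, "dz": 7.6, "ax": 0, "ay": 0, "az": 0.257}
    - {"dx": 40.9, "dy": -17.4, "dz": 7.6, "ax": 0, "ay": 0, "az": 0.257}
    - {"dx": 40.9, "dy": -17.4, "dz": 7.6, "ax": 0, "ay": 0, "az": 0.257}
    - {"dx": 40.9, "dy": -17.4, "dz": 7.6, "ax": 0, "ay": 0, "az": 0.257}
    - {"dx": 40.9, "dy": -17.4, "dz": 7.6, "ax": 0, "ay": 0, "az": 0.257}
    - {"dx": 40.9, "dy": -17.4, "dz": 7.6, "ax": 0, "ay": 0, "az": 0.257}
    - {"dx": 40.9, "dy": -17.4, "dz": 7.6, "ax": 0, "ay": 0, "az": 0.257}

```text
time: 3.65
tcp_pos: [509.2, -333.6, 140.8]
eef_rot: [180.0, 0.0, -0.1]
wrist_force: [0.8, -0.4, 0.0]
finger_gap: 0.991
```

```bash
python3 w.py collar 20 w1; python3 -c "
from h import *
go(510,-332,22)"
```

```text
tcp [ 509.2 -333.6  140.8] [ 1.7996e+02 -0.0000e+00 -1.4000e-01] t 3.7
collar 0.89 [276. 202.] circ ([511.2, -333.1, 26.9], np.float64(21.1), 2668)
 outline mean/extent [ 485.4 -359.8] [ 540.1 -306.7]
collar 0.87 [309. 297.] circ ([411.3, -358.7, 26.9], np.float64(21.0), 1994)
 outline mean/extent [ 384.5 -385.3] [ 444.8 -333. ]
collar 0.86 [356.  44.] circ ([622.3, -385.9, 26.9], np.float64(21.2), 3838)
 outline mean/extent [ 595.4 -412.4] [ 649.  -357.8]
place [306. 287.] 0.94 [ 414.6 -357.9    0. ]
place [277. 190.] 0.91 [ 510.9 -330.8    0. ]
go (510, -332, 22) d [ 0.08 -0.18 11.89] a [ 0.    -0.    -0.003] rows>= 2
```

Emit:
carry_out:
  steps:
    - {"dx": 0.2, "dy": -0.05, "dz": 5, "ax": 0, "ay": 0, "az": 0}
    - {"dx": 0.2, "dy": -0.05, "dz": 9, "ax": 0, "ay": 0, "az": 0}
    - {"dx": 0.2, "dy": -0.05, "dz": 11, "ax": 0, "ay": 0, "az": 0}
    - {"dx": 0.2, "dy": -0.05, "dz": 11.7, "ax": 0, "ay": 0, "az": 0}
    - {"dx": 0.2, "dy": -0.05, "dz": 11.8, "ax": 0, "ay": 0, "az": 0}
    - {"dx": 0.2, "dy": -0.05, "dz": 11.8, "ax": 0, "ay": 0, "az": 0}

```text
time: 4.55
tcp_pos: [511.6, -334.2, 24.0]
eef_rot: [179.9, -0.1, -0.2]
wrist_force: [0.4, 0.6, -0.1]
finger_gap: 0.995
```

Emit:
carry_out:
  grip: 4.8
  steps:
    - {"dx": 0, "dy": 0, "dz": 0, "ax": 0, "ay": 0, "az": 0}
    - {"dx": 0, "dy": 0, "dz": 0, "ax": 0, "ay": 0, "az": 0}
    - {"dx": 0, "dy": 0, "dz": 0, "ax": 0, "ay": 0, "az": 0}
    - {"dx": 0, "dy": 0, "dz": 0, "ax": 0, "ay": 0, "az": 0}
    - {"dx": 0, "dy": 0, "dz": 0, "ax": 0, "ay": 0, "az": 0}
    - {"dx": 0, "dy": 0, "dz": 0, "ax": 0, "ay": 0, "az": 0}

```text
time: 5.3
tcp_pos: [511.6, -334.1, 23.9]
eef_rot: [179.9, -0.1, -0.2]
wrist_force: [0.4, -0.8, 0.3]
finger_gap: 0.561
```

Emit:
carry_out:
  steps:
    - {"dx": 0, "dy": 0, "dz": -2, "ax": 0, "ay": 0, "az": 0}
    - {"dx": 0, "dy": 0, "dz": -6, "ax": 0, "ay": 0, "az": 0}
    - {"dx": 0, "dy": 0, "dz": -10, "ax": 0, "ay": 0, "az": 0}
    - {"dx": 0, "dy": 0, "dz": -12, "ax": 0, "ay": 0, "az": 0}
    - {"dx": 0, "dy": 0, "dz": -12, "ax": 0, "ay": 0, "az": 0}

```text
time: 5.92
tcp_pos: [512.7, -335.0, 147.2]
eef_rot: [179.6, -0.3, -0.2]
wrist_force: [0.4, -0.1, 0.2]
finger_gap: 0.561
```

```bash
python3 w.py collar 60 w2; python3 -c "
from h import *
print(arm.observe()['wrist_force'])
go(561,-24,145)"
```

```text
tcp [ 512.7 -335.   147.2] [ 1.7979e+02 -2.0000e-01 -1.7000e-01] t 5.975
collar 0.81 [351.  51.] circ ([622.3, -385.8, 27.0], np.float64(21.1), 3584)
 outline mean/extent [ 594.6 -402.2] [ 640.7 -355. ]
collar 0.79 [278. 204.] circ ([511.1, -333.2, 26.9], np.float64(21.1), 2517)
 outline mean/extent [ 499.3 -355.8] [ 547. -311.]
place [339.  62.] 0.82 [ 620.3 -384.2    0. ]
place [305. 287.] 0.8 [ 415.3 -359.5    0. ]
[-0.19218895  0.2334761   0.09551985]
go (561, -24, 145) d [  4.92 -30.95  -0.18] a [ 0.001 -0.001 -0.003] rows>= 6
```

View pics/w2.png

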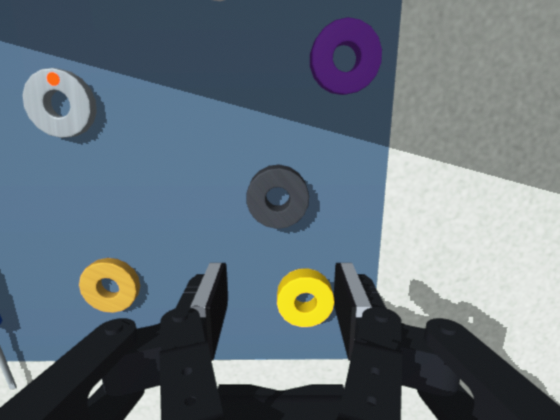

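The grasp missed. The picture shows the collar still on the bench at (277,197), not moved, with the fingers open just wider than it. An opening command of 4.8 cm doesn't close on 54 mm, so I'll repeat with grip 0, which lets the fingers stop on the collar.

Emit:
carry_out:
  grip: 8.5
  steps:
    - {"dx": -0.15, "dy": -0.18, "dz": 5, "ax": 0.002, "ay": -0.002, "az": -0.003}
    - {"dx": -0.15, "dy": -0.18, "dz": 9, "ax": 0.002, "ay": -0.002, "az": -0.003}
    - {"dx": -0.15, "dy": -0.18, "dz": 11.5, "ax": 0.002, "ay": -0.002, "az": -0.003}
    - {"dx": -0.15, "dy": -0.18, "dz": 12.4, "ax": 0.002, "ay": -0.002, "az": -0.003}
    - {"dx": -0.15, "dy": -0.18, "dz": 12.5, "ax": 0.002, "ay": -0.002, "az": -0.003}
    - {"dx": -0.15, "dy": -0.18, "dz": 12.5, "ax": 0.002, "ay": -0.002, "az": -0.003}

```text
time: 6.82
tcp_pos: [510.0, -332.2, 19.2]
eef_rot: [-180.0, 0.0, -0.0]
wrist_force: [0.5, 0.0, 0.8]
finger_gap: 0.996
```

Emit:
carry_out:
  grip: 0
  steps:
    - {"dx": 0, "dy": 0, "dz": 0, "ax": 0, "ay": 0, "az": 0}
    - {"dx": 0, "dy": 0, "dz": 0, "ax": 0, "ay": 0, "az": 0}
    - {"dx": 0, "dy": 0, "dz": 0, "ax": 0, "ay": 0, "az": 0}
    - {"dx": 0, "dy": 0, "dz": 0, "ax": 0, "ay": 0, "az": 0}
    - {"dx": 0, "dy": 0, "dz": 0, "ax": 0, "ay": 0, "az": 0}
    - {"dx": 0, "dy": 0, "dz": 0, "ax": 0, "ay": 0, "az": 0}

```text
time: 7.58
tcp_pos: [509.9, -332.1, 19.1]
eef_rot: [-180.0, 0.0, -0.0]
wrist_force: [0.6, -0.2, 1.0]
finger_gap: 0.001
```

```bash
python3 w.py collar 20 w3; python3 -c "
from h import *
c=capture('side'); W=cam(c); P=cloud(c,W); save('s3',c['image'][90:230,250:450],4)"
```

```text
tcp [ 509.9 -332.1   19.1] [-1.7999e+02  2.0000e-02 -0.0000e+00] t 7.625
collar 0.92 [285. 239.] circ ([511.4, -332.9, 26.9], np.float64(21.1), 4962)
 outline mean/extent [ 492.8 -359.5] [ 542.5 -306.8]
collar 0.92 [406.  42.] circ ([621.5, -385.6, 26.9], np.float64(21.2), 6931)
 outline mean/extent [ 595.  -412.4] [ 625.7 -356.8]
collar 0.51 [284. 383.] circ ([422.5, -335.0, 3.5], np.float64(9.2), 27)
 outline mean/extent [ 431.7 -336.2] [ 438.7 -332.8]
place [399.  22.] 0.88 [ 621.5 -386.     0. ]
place [281. 245.] 0.73 [ 511.7 -332.5    0. ]
```

View pics/w3.png

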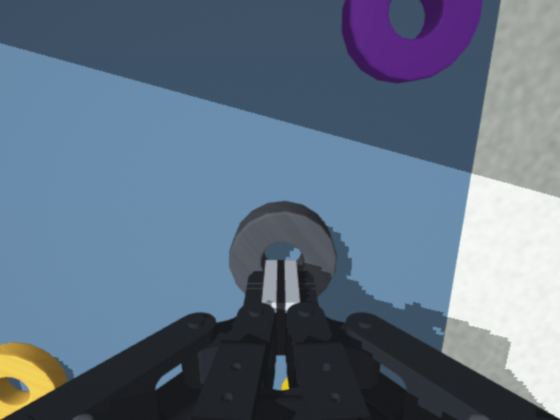

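View pics/s3.png

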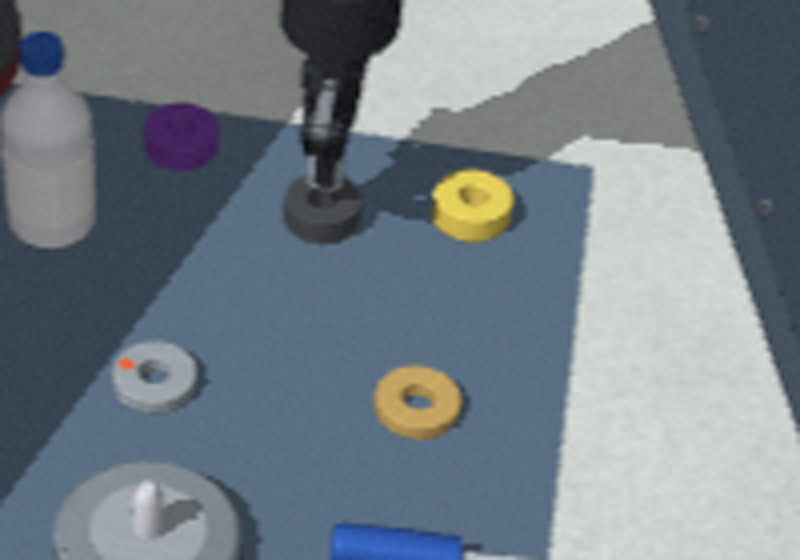

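```bash
python3 -c "
from h import *
T=tcpT(); c=capture('wrist'); W=cam(c,T); P=cloud(c,W); Pt=(P-T[:3,3])@T[:3,:3]
for v in range(235,330,5): print(v,[ (P[v,u].round(0).tolist(), Pt[v,u].round(0).tolist()) for u in (268,281,292)])
print(arm.observe()['wrist_force'],arm.observe()['qpos'])
"
```

```text
235 [([526.0, -326.0, 21.0], [16.0, -6.0, -2.0]), ([526.0, -332.0, 21.0], [16.0, 0.0, -2.0]), ([526.0, -338.0, 22.0], [16.0, 5.0, -2.0])]
240 [([524.0, -326.0, 22.0], [14.0, -6.0, -3.0]), ([523.0, -332.0, 21.0], [13.0, 0.0, -2.0]), ([523.0, -338.0, 21.0], [13.0, 5.0, -2.0])]
245 [([521.0, -326.0, 21.0], [11.0, -6.0, -2.0]), ([512.0, -332.0, 2.0], [2.0, 0.0, 17.0]), ([512.0, -338.0, 1.0], [2.0, 6.0, 18.0])]
250 [([509.0, -325.0, 2.0], [-1.0, -7.0, 17.0]), ([509.0, -332.0, 2.0], [-0.0, 0.0, 17.0]), ([509.0, -338.0, 2.0], [-1.0, 6.0, 17.0])]
255 [([506.0, -325.0, 2.0], [-4.0, -7.0, 17.0]), ([506.0, -332.0, 1.0], [-4.0, 0.0, 18.0]), ([506.0, -338.0, 2.0], [-3.0, 6.0, 17.0])]
260 [([521.0, -327.0, 39.0], [11.0, -6.0, -20.0]), ([521.0, -332.0, 38.0], [11.0, 0.0, -19.0]), ([521.0, -337.0, 39.0], [11.0, 5.0, -20.0])]
265 [([521.0, -327.0, 44.0], [12.0, -5.0, -25.0]), ([521.0, -332.0, 44.0], [11.0, 0.0, -25.0]), ([521.0, -337.0, 43.0], [11.0, 5.0, -24.0])]
270 [([521.0, -327.0, 49.0], [11.0, -5.0, -30.0]), ([522.0, -332.0, 49.0], [12.0, 0.0, -30.0]), ([522.0, -337.0, 49.0], [12.0, 5.0, -30.0]
[... 992 characters left out ...]
310 [([523.0, -328.0, 80.0], [13.0, -4.0, -61.0]), ([517.0, -332.0, 71.0], [7.0, -0.0, -52.0]), ([522.0, -336.0, 78.0], [12.0, 4.0, -59.0])]
315 [([522.0, -328.0, 81.0], [12.0, -4.0, -62.0]), ([516.0, -332.0, 72.0], [6.0, -0.0, -53.0]), ([522.0, -336.0, 81.0], [12.0, 3.0, -62.0])]
320 [([522.0, -328.0, 84.0], [12.0, -4.0, -65.0]), ([514.0, -332.0, 72.0], [4.0, -0.0, -53.0]), ([522.0, -336.0, 84.0], [12.0, 3.0, -65.0])]
325 [([522.0, -328.0, 87.0], [12.0, -4.0, -68.0]), ([512.0, -332.0, 73.0], [2.0, -0.0, -54.0]), ([523.0, -335.0, 87.0], [13.0, 3.0, -68.0])]
[ 0.00513402  0.55550012 -0.62503251] [-4.35841283e+01  4.45022556e+01  9.20811602e+01 -1.31705977e-02
  4.34360805e+01  4.64318745e+01]
```

The depth map explains it. The real fingertips are 18–19 mm behind the reported TCP instead of 22 mm ahead, so they're about 40 mm higher than stated; x and y are right. w3 and s3 show the shut fingers hovering above the undisturbed collar. I'll open here, go about 36 mm lower, and watch the force.

Emit:
carry_out:
  grip: 8.5
  steps:
    - {"dx": 0.1, "dy": 0.08, "dz": 0, "ax": 0, "ay": 0, "az": 0}
    - {"dx": 0.1, "dy": 0.08, "dz": 0, "ax": 0, "ay": 0, "az": 0}
    - {"dx": 0.1, "dy": 0.08, "dz": 0, "ax": 0, "ay": 0, "az": 0}
    - {"dx": 0.1, "dy": 0.08, "dz": 0, "ax": 0, "ay": 0, "az": 0}
    - {"dx": 0.1, "dy": 0.08, "dz": 1.5, "ax": 0, "ay": 0, "az": 0}
    - {"dx": 0.1, "dy": 0.08, "dz": 3, "ax": 0, "ay": 0, "az": 0}
    - {"dx": 0.1, "dy": 0.08, "dz": 3.6, "ax": 0, "ay": 0, "az": 0}
    - {"dx": 0.1, "dy": 0.08, "dz": 3.6, "ax": 0, "ay": 0, "az": 0}

```text
time: 8.82
tcp_pos: [510.4, -332.5, -18.0]
eef_rot: [-179.9, 0.1, -0.0]
wrist_force: [0.6, -0.2, -0.0]
finger_gap: 0.996
```

Emit:
carry_out:
  grip: 0
  steps:
    - {"dx": 0, "dy": 0, "dz": 0, "ax": 0, "ay": 0, "az": 0}
    - {"dx": 0, "dy": 0, "dz": 0, "ax": 0, "ay": 0, "az": 0}
    - {"dx": 0, "dy": 0, "dz": 0, "ax": 0, "ay": 0, "az": 0}
    - {"dx": 0, "dy": 0, "dz": 0, "ax": 0, "ay": 0, "az": 0}
    - {"dx": 0, "dy": 0, "dz": 0, "ax": 0, "ay": 0, "az": 0}
    - {"dx": 0, "dy": 0, "dz": 0, "ax": 0, "ay": 0, "az": 0}

```text
time: 9.57
tcp_pos: [510.6, -332.8, -17.1]
eef_rot: [-180.0, 0.1, 0.0]
wrist_force: [-1.4, 0.4, 5.6]
finger_gap: 0.612
```

```bash
python3 w.py collar 20 w4; python3 -c "
from h import *
T=tcpT(); c=capture('wrist'); W=cam(c,T); P=cloud(c,W)
for v in range(200,330,10): print(v,[P[v,u].round(0).tolist() for u in (200,215,230,245,260,280)])
go(561.0,-24,120)
"
```

```text
tcp [ 510.6 -332.8  -17.1] [-1.7996e+02  7.0000e-02  0.0000e+00] t 9.625
collar 0.95 [437.  35.] circ ([617.2, -385.6, 26.4], np.float64(21.1), 8989)
 outline mean/extent [ 594.7 -412. ] [ 617.7 -356.1]
collar 0.87 [283. 300.] circ ([511.5, -332.5, 27.2], np.float64(21.0), 10667)
 outline mean/extent [ 483.7 -359. ] [ 544.  -306.3]
place [278. 278.] 0.75 [ 511.4 -331.7    0. ]
200 [[nan, nan, nan], [549.0, -305.0, 2.0], [549.0, -312.0, 2.0], [549.0, -318.0, 2.0], [549.0, -324.0, 2.0], [549.0, -332.0, 2.0]]
210 [[544.0, -299.0, 2.0], [544.0, -305.0, 1.0], [544.0, -311.0, 1.0], [544.0, -318.0, 0.0], [545.0, -324.0, 2.0], [544.0, -332.0, 1.0]]
220 [[540.0, -299.0, 2.0], [540.0, -305.0, 2.0], [540.0, -311.0, 2.0], [540.0, -318.0, 2.0], [540.0, -324.0, 2.0], [540.0, -332.0, 1.0]]
230 [[535.0, -298.0, 1.0], [535.0, -304.0, 0.0], [535.0, -311.0, 0.0], [536.0, -318.0, 2.0], [537.0, -324.0, 5.0], [538.0, -332.0, 9.0]]
240 [[531.0, -298.0, 3.0], [531.0, -304.0, 1.0], [531.0, -311.0, 2.0], [534.0, -318.0, 8.0], [537.0, -325.0, 16.0], [538.0, -332.0, 19.0]]
250 [[526.0, -297.0, 1.0], [527.0, -30
[... 474 characters left out ...]
 22.0], [522.0, -325.0, 21.0], [522.0, -332.0, 20.0]]
290 [[522.0, -303.0, 28.0], [518.0, -307.0, 21.0], [517.0, -313.0, 20.0], [518.0, -319.0, 22.0], [506.0, -323.0, 1.0], [506.0, -332.0, 1.0]]
300 [[522.0, -304.0, 34.0], [513.0, -307.0, 21.0], [514.0, -313.0, 22.0], [514.0, -319.0, 22.0], [505.0, -324.0, 8.0], [501.0, -332.0, 1.0]]
310 [[521.0, -306.0, 40.0], [509.0, -307.0, 21.0], [509.0, -313.0, 21.0], [508.0, -318.0, 20.0], [504.0, -324.0, 14.0], [501.0, -332.0, 9.0]]
320 [[518.0, -305.0, 40.0], [505.0, -306.0, 22.0], [505.0, -312.0, 22.0], [505.0, -318.0, 22.0], [504.0, -324.0, 21.0], [501.0, -332.0, 16.0]]
go (561.0, -24, 120) d [  5.03 -30.89 -13.7 ] a [-0.001  0.001  0.   ] rows>= 6
```

Gripped this time: the opening stopped on the collar, with a light 5.6 N fingertip touch. I'll lift and move to a look-out just short of the anvil.

Emit:
carry_out:
  steps:
    - {"dx": 0, "dy": 0, "dz": -1, "ax": 0, "ay": 0, "az": 0}
    - {"dx": 0, "dy": 0, "dz": -4, "ax": 0, "ay": 0, "az": 0}
    - {"dx": 0, "dy": 0, "dz": -8, "ax": 0, "ay": 0, "az": 0}
    - {"dx": -1, "dy": -4, "dz": -12, "ax": 0, "ay": 0, "az": 0}
    - {"dx": -2, "dy": -9, "dz": -13.5, "ax": 0, "ay": 0, "az": 0}
    - {"dx": -3, "dy": -15, "dz": -13.7, "ax": 0, "ay": 0, "az": 0}
    - {"dx": -3.1, "dy": -21, "dz": -13.7, "ax": 0, "ay": 0, "az": 0}
    - {"dx": -3.1, "dy": -26, "dz": -13.7, "ax": 0, "ay": 0, "az": 0}
    - {"dx": -3.1, "dy": -29.5, "dz": -13.7, "ax": 0, "ay": 0, "az": 0}
    - {"dx": -3.1, "dy": -30.9, "dz": -13.7, "ax": 0, "ay": 0, "az": 0}
    - {"dx": -3.1, "dy": -30.9, "dz": -13.7, "ax": 0, "ay": 0, "az": 0}
    - {"dx": -3.1, "dy": -30.9, "dz": -13.7, "ax": 0, "ay": 0, "az": 0}

```text
time: 11.28
tcp_pos: [480.3, -25.0, 120.2]
eef_rot: [-180.0, 0.0, -0.0]
wrist_force: [0.5, 0.1, -1.8]
finger_gap: 0.616
```

```bash
cat > an.py <<'E'
from h import *
T=tcpT(); c=capture('wrist'); W=cam(c,T); P=cloud(c,W); z=P[...,2]; Pt=(P-T[:3,3])@T[:3,:3]
print('tcp',T[:3,3].round(1),arm.observe()['eef_rot'].round(2),arm.observe()['time'])
m=(abs(z-21)<3)&(np.hypot(P[...,0]-561,P[...,1]+24)<65); q=P[m]
hull=cv2.convexHull(q[:,:2].astype(np.float32)); print('anvil mec',cv2.minEnclosingCircle(hull),len(q))
p=P[(z>56)&(z<62)&(np.hypot(P[...,0]-561,P[...,1]+24)<20)]; print('post top',len(p),p.mean(0) if len(p) else '',(p.min(0),p.max(0)) if len(p) else '')
# held ring in tool frame: top face
m=(np.hypot(Pt[...,0],Pt[...,1])<40)&(z>T[2,3]+10)&(z<T[2,3]+60)
h=Pt[m]; 
hz=np.round(h[:,2]); vals,cn=np.unique(hz,return_counts=True); k=vals[np.argmax(cn)]; print('held top z_tool',k,cn.max())
g=h[abs(h[:,2]-k)<2.5]; g=g[abs(g[:,1])<26]
print('held ring front edge: xmax',np.percentile(g[:,0],99.5).round(1))
# bore+outer circle fit from boundary, least squares on outer edge per y column
yy=np.arange(-18,19,2); E=[(np.max(g[abs(g[:,1]-y)<1,0]),y) for y in yy if (abs(g[:,1]-y)<1).sum()>3]
E=np.array(E); from scipy.optimize import least_squares
r=least_squares(lambda v:np.hypot(E[:,0]-v[0],E[:,1]-v[1])-27,[0,0]); print('held centre in tool x,y',r.x.round(2),'res',np.abs(r.fun).max().round(2))
save('an',c['image'])
E
python3 an.py
```

```text
tcp [480.3 -25.  120.2] [-1.7999e+02  3.0000e-02 -8.0000e-02] 11.325
anvil mec ((562.6243286132812, -24.421768188476562), 54.85307693481445) 19119
post top 378 [562.6696101  -24.32031354  58.34578702] (array([556.29873732, -31.43218713,  56.01108979]), array([569.44481793, -18.15105617,  60.81118331]))
held top z_tool -38.0 6250
held ring front edge: xmax 26.9
held centre in tool x,y [ 0.66 -0.26] res 0.36
```

Emit:
carry_out:
  steps:
    - {"dx": 4, "dy": -0.04, "dz": 1, "ax": 0, "ay": 0, "az": 0}
    - {"dx": 8.2, "dy": -0.04, "dz": 3, "ax": 0, "ay": 0, "az": 0}
    - {"dx": 8.2, "dy": -0.04, "dz": 6, "ax": 0, "ay": 0, "az": 0}
    - {"dx": 8.2, "dy": -0.04, "dz": 7, "ax": 0, "ay": 0, "az": 0}
    - {"dx": 8.2, "dy": -0.04, "dz": 7, "ax": 0, "ay": 0, "az": 0}
    - {"dx": 8.2, "dy": -0.04, "dz": 7, "ax": 0, "ay": 0, "az": 0}

```text
time: 12.08
tcp_pos: [562.5, -25.4, 51.0]
eef_rot: [180.0, -0.0, -0.1]
wrist_force: [0.5, 0.8, -3.2]
finger_gap: 0.617
```

```bash
python3 -c "
from h import *
print(arm.observe()['wrist_force']); go(562.1,-24.6,44);go(562.1,-24.6,3)"
```

```text
[ 0.51879838  0.78577794 -3.24701167]
go (562.1, -24.6, 44) d [-0.04 -0.08  0.7 ] a [ 0.    -0.001 -0.002] rows>= 1
go (562.1, -24.6, 3) d [-0.05 -0.08  4.8 ] a [ 0.    -0.001 -0.002] rows>= 1
```

Lowering onto the post in stages, aiming short of home first.

Emit:
carry_out:
  steps:
    - {"dx": -0.05, "dy": -0.08, "dz": 0.3, "ax": 0, "ay": -0.001, "az": -0.002}
    - {"dx": -0.05, "dy": -0.08, "dz": 0.8, "ax": 0, "ay": -0.001, "az": -0.002}
    - {"dx": -0.05, "dy": -0.08, "dz": 1.3, "ax": 0, "ay": -0.001, "az": -0.002}
    - {"dx": -0.05, "dy": -0.08, "dz": 1.8, "ax": 0, "ay": -0.001, "az": -0.002}
    - {"dx": -0.05, "dy": -0.08, "dz": 2.3, "ax": 0, "ay": -0.001, "az": -0.002}
    - {"dx": -0.05, "dy": -0.08, "dz": 2.5, "ax": 0, "ay": -0.001, "az": -0.002}
    - {"dx": -0.05, "dy": -0.08, "dz": 2.5, "ax": 0, "ay": -0.001, "az": -0.002}

```text
time: 12.95
tcp_pos: [561.9, -24.5, 25.8]
eef_rot: [180.0, 0.0, -0.0]
wrist_force: [-0.5, -0.7, -2.3]
finger_gap: 0.615
```

Emit:
carry_out:
  steps:
    - {"dx": 0, "dy": 0, "dz": 0.5, "ax": 0, "ay": 0, "az": 0}
    - {"dx": 0, "dy": 0, "dz": 1.0, "ax": 0, "ay": 0, "az": 0}
    - {"dx": 0, "dy": 0, "dz": 1.5, "ax": 0, "ay": 0, "az": 0}
    - {"dx": 0, "dy": 0, "dz": 1.9, "ax": 0, "ay": 0, "az": 0}
    - {"dx": 0, "dy": 0, "dz": 2.1, "ax": 0, "ay": 0, "az": 0}
    - {"dx": 0, "dy": 0, "dz": 2.2, "ax": 0, "ay": 0, "az": 0}
    - {"dx": 0, "dy": 0, "dz": 2.25, "ax": 0, "ay": 0, "az": 0}
    - {"dx": 0, "dy": 0, "dz": 2.25, "ax": 0, "ay": 0, "az": 0}

```text
time: 13.95
tcp_pos: [562.0, -24.5, 3.3]
eef_rot: [180.0, 0.0, 0.0]
wrist_force: [-0.4, -0.8, -3.1]
finger_gap: 0.614
```

Emit:
carry_out:
  steps:
    - {"dx": 0, "dy": 0, "dz": 0.05, "ax": 0, "ay": 0, "az": 0}
    - {"dx": 0, "dy": 0, "dz": 0.1, "ax": 0, "ay": 0, "az": 0}
    - {"dx": 0, "dy": 0, "dz": 0.15, "ax": 0, "ay": 0, "az": 0}
    - {"dx": 0, "dy": 0, "dz": 0.15, "ax": 0, "ay": 0, "az": 0}

```text
time: 14.45
tcp_pos: [562.1, -24.6, 2.9]
eef_rot: [180.0, -0.0, 0.0]
wrist_force: [-2.5, 0.7, 5.7]
finger_gap: 0.618
```

Emit:
carry_out:
  grip: 8.5
  steps:
    - {"dx": 0, "dy": 0, "dz": 0, "ax": 0, "ay": 0, "az": 0}
    - {"dx": 0, "dy": 0, "dz": 0, "ax": 0, "ay": 0, "az": 0}
    - {"dx": 0, "dy": 0, "dz": 0, "ax": 0, "ay": 0, "az": 0}
    - {"dx": 0, "dy": 0, "dz": 0, "ax": 0, "ay": 0, "az": 0}
    - {"dx": 0, "dy": 0, "dz": -2, "ax": 0, "ay": 0, "az": 0}
    - {"dx": 0, "dy": 0, "dz": -6, "ax": 0, "ay": 0, "az": 0}
    - {"dx": 0.5, "dy": 3, "dz": -7, "ax": 0, "ay": 0, "az": 0}
    - {"dx": 1.5, "dy": 8, "dz": -7, "ax": 0, "ay": 0, "az": 0}
    - {"dx": 2.6, "dy": 13.1, "dz": -7, "ax": 0, "ay": 0, "az": 0}
    - {"dx": 2.6, "dy": 13.1, "dz": -7, "ax": 0, "ay": 0, "az": 0}
    - {"dx": 2.6, "dy": 13.1, "dz": -7, "ax": 0, "ay": 0, "az": 0}

```text
time: 15.82
tcp_pos: [587.2, -155.1, 72.5]
eef_rot: [-180.0, 0.1, -0.0]
wrist_force: [-0.3, -0.5, -0.1]
finger_gap: 0.999
```

```bash
cat > sp.py <<'E'
from h import *
def spot(c,W,z,near,r=60):
    im=c['image'].astype(int); o=(im[...,0]>150)&(im[...,0]-im[...,1]>60)&(im[...,0]-im[...,2]>70)
    nn,lab,st,ce=cv2.connectedComponentsWithStats(o.astype(np.uint8))
    for i in range(1,nn):
        p=at_z(c,W,ce[i],z)
        if st[i,4]>5 and np.hypot(*(p[:2]-near))<r: print('spot',ce[i].round(1),st[i,4],p.round(1))
if __name__=='__main__':
    T=tcpT(); c=capture('wrist'); W=cam(c,T); spot(c,W,13,np.array([588,-156]))
E
python3 w.py sample 12 w5; python3 sp.py
```

```text
tcp [ 587.2 -155.1   72.5] [-1.7994e+02  1.0000e-01  2.0000e-02] t 15.875
sample 0.73 [285. 202.] circ ([589.4, -156.5, 26.8], np.float64(13.1), 4016)
 outline mean/extent [ 562.7 -182.5] [ 617.3 -129.9]
place [284. 214.] 0.74 [ 589.5 -157.5    0. ]
spot [286.5 193.1] 189 [ 607.7 -157.7   13. ]
```

Emit:
carry_out:
  steps:
    - {"dx": 0.2, "dy": 0.14, "dz": 4, "ax": 0, "ay": -0.002, "az": 0}
    - {"dx": 0.2, "dy": 0.14, "dz": 7.5, "ax": 0, "ay": -0.002, "az": 0}
    - {"dx": 0.2, "dy": 0.14, "dz": 8.6, "ax": 0, "ay": -0.002, "az": 0}
    - {"dx": 0.2, "dy": 0.14, "dz": 8.85, "ax": 0, "ay": -0.002, "az": 0}
    - {"dx": 0.2, "dy": 0.14, "dz": 8.85, "ax": 0, "ay": -0.002, "az": 0}

```text
time: 16.65
tcp_pos: [590.3, -155.5, -14.7]
eef_rot: [180.0, 0.1, 0.1]
wrist_force: [0.3, 0.1, -0.4]
finger_gap: 0.995
```

Emit:
carry_out:
  grip: 0
  steps:
    - {"dx": 0, "dy": 0, "dz": 0, "ax": 0, "ay": 0, "az": 0}
    - {"dx": 0, "dy": 0, "dz": 0, "ax": 0, "ay": 0, "az": 0}
    - {"dx": 0, "dy": 0, "dz": 0, "ax": 0, "ay": 0, "az": 0}
    - {"dx": 0, "dy": 0, "dz": 0, "ax": 0, "ay": 0, "az": 0}
    - {"dx": 0, "dy": 0, "dz": 0, "ax": 0, "ay": 0, "az": 0}

```text
time: 17.27
tcp_pos: [591.2, -156.0, -12.7]
eef_rot: [179.9, -0.1, 0.1]
wrist_force: [-0.6, 0.3, 7.9]
finger_gap: 0.594
```

```bash
python3 w.py sample 12 w6; python3 -c "
from h import *
T=tcpT(); c=capture('wrist'); W=cam(c,T); P=cloud(c,W)
for v in range(220,330,10): print(v,[P[v,u].round(0).tolist() for u in (185,195,205,215,230,280,330,345,355,365,375)])
save('w6',c['image'])"
```

```text
tcp [ 591.2 -156.   -12.7] [ 1.799e+02 -6.000e-02  1.500e-01] t 17.325
sample 0.71 [278. 299.] circ ([589.2, -155.7, 27.3], np.float64(13.1), 8935)
 outline mean/extent [ 562.5 -181.4] [ 619.1 -130.2]
place [281. 279.] 0.93 [ 589.1 -156.     0. ]
220 [[619.0, -114.0, 2.0], [619.0, -119.0, 2.0], [619.0, -123.0, 3.0], [619.0, -127.0, 1.0], [619.0, -134.0, 1.0], [619.0, -156.0, 1.0], [619.0, -177.0, 2.0], [619.0, -184.0, 1.0], [619.0, -188.0, 1.0], [619.0, -193.0, 2.0], [619.0, -197.0, 2.0]]
230 [[614.0, -113.0, 1.0], [614.0, -118.0, 2.0], [615.0, -123.0, 3.0], [614.0, -127.0, 1.0], [614.0, -133.0, 1.0], [616.0, -156.0, 5.0], [614.0, -178.0, 2.0], [614.0, -184.0, 1.0], [615.0, -188.0, 3.0], [614.0, -193.0, 1.0], [614.0, -197.0, 2.0]]
240 [[610.0, -113.0, 2.0], [609.0, -117.0, 1.0], [609.0, -122.0, 1.0], [610.0, -127.0, 2.0], [610.0, -133.0, 2.0], [615.0, -156.0, 14.0], [610.0, -178.0, 3.0], [609.0, -185.0, 1.0], [610.0, -189.0, 2.0], [610.0, -193.0, 2.0], [609.0, -198.0, 1.0]]
250 [[604.0, -113.0, 1.0], [604.0, -117.0, 1.0], [605.0, -122.0, 2.0], [604.0, -126.0, -0.0], [605.0, -133.0, 2
[... 1226 characters left out ...]
], [595.0, -130.0, 28.0], [586.0, -134.0, 13.0], [579.0, -156.0, 1.0], [586.0, -177.0, 13.0], [594.0, -181.0, 25.0], [603.0, -182.0, 40.0], [602.0, -185.0, 39.0], [598.0, -191.0, 33.0]]
310 [[604.0, -124.0, 47.0], [602.0, -127.0, 44.0], [601.0, -130.0, 43.0], [591.0, -130.0, 28.0], [581.0, -134.0, 13.0], [579.0, -156.0, 9.0], [581.0, -177.0, 14.0], [590.0, -181.0, 27.0], [601.0, -181.0, 43.0], [602.0, -184.0, 45.0], [603.0, -187.0, 46.0]]
320 [[603.0, -126.0, 52.0], [604.0, -129.0, 53.0], [598.0, -130.0, 44.0], [587.0, -130.0, 29.0], [576.0, -133.0, 12.0], [575.0, -156.0, 12.0], [575.0, -178.0, 12.0], [586.0, -181.0, 28.0], [598.0, -181.0, 44.0], [599.0, -184.0, 45.0], [604.0, -185.0, 53.0]]
```

View pics/w6.png

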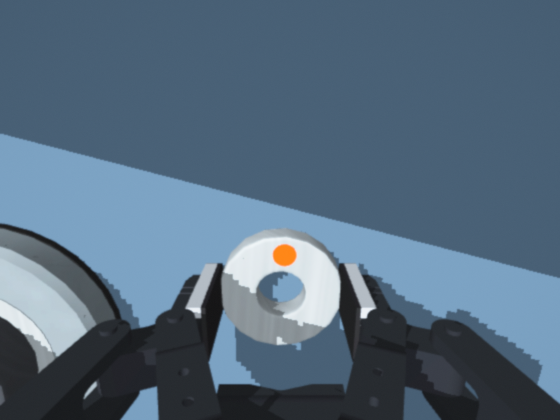

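In w6 the sample ring is seen with its spot at (284,254). The fingertips at (222,265) and (342,265) sit on the ring's upper rim, not beside it. At this opening the tips are about 25 mm behind the TCP, so I'll open and go 9 mm lower.

Emit:
carry_out:
  grip: 8.5
  steps:
    - {"dx": 0, "dy": 0, "dz": -0.2, "ax": 0, "ay": 0, "az": 0}
    - {"dx": 0, "dy": 0, "dz": -0.2, "ax": 0, "ay": 0, "az": 0}
    - {"dx": -0.2, "dy": 0, "dz": -0.2, "ax": 0.002, "ay": 0.001, "az": 0.003}
    - {"dx": -0.2, "dy": 0, "dz": -0.2, "ax": 0.002, "ay": 0.001, "az": 0.003}
    - {"dx": -0.2, "dy": 0, "dz": 0.5, "ax": 0.002, "ay": 0.001, "az": 0.003}
    - {"dx": -0.2, "dy": 0, "dz": 0.9, "ax": 0.002, "ay": 0.001, "az": 0.003}
    - {"dx": -0.2, "dy": 0, "dz": 0.9, "ax": 0.002, "ay": 0.001, "az": 0.003}

```text
time: 18.35
tcp_pos: [588.8, -155.8, -22.4]
eef_rot: [-179.9, -0.0, -0.0]
wrist_force: [0.6, -0.4, 0.7]
finger_gap: 0.993
```

Emit:
carry_out:
  grip: 0
  steps:
    - {"dx": 0, "dy": 0, "dz": 0, "ax": 0, "ay": 0, "az": 0}
    - {"dx": 0, "dy": 0, "dz": 0, "ax": 0, "ay": 0, "az": 0}
    - {"dx": 0, "dy": 0, "dz": 0, "ax": 0, "ay": 0, "az": 0}
    - {"dx": 0, "dy": 0, "dz": 0, "ax": 0, "ay": 0, "az": 0}
    - {"dx": 0, "dy": 0, "dz": 0, "ax": 0, "ay": 0, "az": 0}

```text
time: 18.98
tcp_pos: [590.9, -156.6, -18.1]
eef_rot: [179.9, -0.3, -0.0]
wrist_force: [-2.8, 1.9, 21.6]
finger_gap: 0.607
```

```bash
python3 w.py sample 12 w7; python3 -c "
from h import *
T=tcpT(); c=capture('wrist'); W=cam(c,T); P=cloud(c,W)
for v in range(250,330,6): print(v,[P[v,u].round(0).tolist() for u in (195,205,212,218,230,280,330,345,355,365)])
print(arm.observe()['wrist_force'],arm.observe()['moment'])
c=capture('side');save('s7',c['image'][120:240,230:350],5)"
```

```text
tcp [ 590.9 -156.6  -18.1] [ 1.7993e+02 -3.3000e-01 -2.0000e-02] t 19.025
sample 0.88 [276. 306.] circ ([589.3, -156.7, 27.3], np.float64(13.1), 9592)
 outline mean/extent [ 562.7 -182.5] [ 619.  -130.3]
place [283. 283.] 0.93 [ 589.9 -157.6    0. ]
250 [[606.0, -119.0, 0.0], [607.0, -124.0, 1.0], [607.0, -127.0, 2.0], [607.0, -129.0, 2.0], [606.0, -134.0, 1.0], [612.0, -156.0, 14.0], [607.0, -178.0, 2.0], [607.0, -184.0, 1.0], [606.0, -189.0, 1.0], [606.0, -193.0, 1.0]]
256 [[604.0, -119.0, 2.0], [604.0, -124.0, 2.0], [604.0, -126.0, 1.0], [604.0, -129.0, 3.0], [606.0, -135.0, 6.0], [609.0, -156.0, 13.0], [606.0, -177.0, 6.0], [604.0, -185.0, 1.0], [604.0, -189.0, 1.0], [604.0, -193.0, 2.0]]
262 [[601.0, -119.0, 2.0], [601.0, -123.0, 2.0], [601.0, -126.0, 2.0], [601.0, -129.0, 1.0], [606.0, -136.0, 12.0], [607.0, -156.0, 13.0], [606.0, -176.0, 13.0], [601.0, -185.0, 2.0], [601.0, -189.0, 1.0], [602.0, -193.0, 3.0]]
268 [[598.0, -119.0, 1.0], [602.0, -125.0, 10.0], [602.0, -128.0, 10.0], [602.0, -130.0, 9.0], [604.0, -136.0, 13.0], [604.0, -156.0, 13.0], [603.0, -177.0, 12.0], [602.0
[... 1766 characters left out ...]
584.0, -131.0, 16.0], [582.0, -135.0, 13.0], [578.0, -156.0, 9.0], [582.0, -177.0, 13.0], [586.0, -182.0, 19.0], [596.0, -182.0, 35.0], [599.0, -185.0, 40.0]]
322 [[598.0, -128.0, 41.0], [595.0, -130.0, 37.0], [587.0, -130.0, 25.0], [580.0, -130.0, 16.0], [579.0, -135.0, 14.0], [579.0, -156.0, 14.0], [579.0, -177.0, 14.0], [583.0, -182.0, 19.0], [595.0, -182.0, 37.0], [598.0, -185.0, 40.0]]
328 [[603.0, -131.0, 51.0], [594.0, -130.0, 38.0], [585.0, -130.0, 27.0], [568.0, -127.0, 2.0], [575.0, -135.0, 13.0], [575.0, -156.0, 12.0], [576.0, -178.0, 14.0], [581.0, -182.0, 21.0], [593.0, -182.0, 37.0], [598.0, -184.0, 44.0]]
[-3.28882214  2.66561376 21.90371752] [0.39353501 0.45420109 0.09365222]
```

View pics/s7.png

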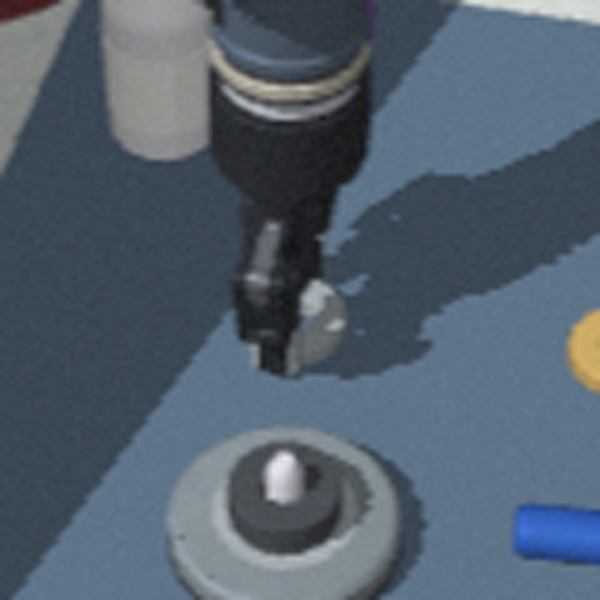

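s7 shows the collar seated flat on the anvil. The depth map puts the tips beside the sample ring now, overlapping it by about 6 mm. The 22 N is the closing pads dragging the ring down, well within limits. I'll lift and carry it above the post.

Emit:
carry_out:
  steps:
    - {"dx": 0, "dy": 0, "dz": -0.5, "ax": 0, "ay": 0, "az": 0}
    - {"dx": 0, "dy": 0, "dz": -2, "ax": 0, "ay": 0, "az": 0}
    - {"dx": 0, "dy": 0, "dz": -5, "ax": 0, "ay": 0, "az": 0}
    - {"dx": 0, "dy": 0, "dz": -8, "ax": 0.001, "ay": 0.005, "az": 0}
    - {"dx": -0.5, "dy": -2, "dz": -9.8, "ax": 0.001, "ay": 0.005, "az": 0}
    - {"dx": -1, "dy": -5, "dz": -9.8, "ax": 0.001, "ay": 0.005, "az": 0}
    - {"dx": -2, "dy": -9, "dz": -9.8, "ax": 0.001, "ay": 0.005, "az": 0}
    - {"dx": -2.6, "dy": -12, "dz": -9.8, "ax": 0.001, "ay": 0.005, "az": 0}
    - {"dx": -2.9, "dy": -13.2, "dz": -9.8, "ax": 0.001, "ay": 0.005, "az": 0}
    - {"dx": -2.9, "dy": -13.2, "dz": -9.8, "ax": 0.001, "ay": 0.005, "az": 0}
    - {"dx": -2.9, "dy": -13.2, "dz": -9.8, "ax": 0.001, "ay": 0.005, "az": 0}

```text
time: 20.6
tcp_pos: [562.0, -25.3, 79.6]
eef_rot: [180.0, -0.7, -0.0]
wrist_force: [-0.6, -0.1, -2.0]
finger_gap: 0.609
```

```bash
python3 an.py; cat > held.py <<'E'
from h import *
T=tcpT(); c=capture('wrist'); W=cam(c,T); P=cloud(c,W); Pt=(P-T[:3,3])@T[:3,:3]
d=cut_out('wrist','sample')
for e in d[:2]:
    q=Pt[e['region']]; q=q[np.isfinite(q[:,2])]; print(round(e['p'],2),np.round(e['xy']),len(q),np.median(q,0).round(1))
m=(np.hypot(Pt[...,0],Pt[...,1])<29)&(abs(Pt[...,1])<22)&(Pt[...,2]<-20)&(Pt[...,2]>-42)
q=Pt[m]; A=np.c_[q[:,:2],np.ones(len(q))]
for _ in range(4):
    k=np.linalg.lstsq(A,q[:,2],rcond=None)[0]; r=abs(A@k-q[:,2]); q=q[r<2.5];A=A[r<2.5]
print('plane slope x,y (deg)',np.degrees(np.arctan(k[:2])).round(2),'z0',k[2].round(1),len(q), q.min(0).round(1),q.max(0).round(1))
E
python3 held.py; python3 -c "
from h import *
print(arm.observe()['wrist_force'],arm.observe()['finger_gap']); go(562.1,-24.6,50)"
```

```text
tcp [562.  -25.3  79.6] [ 1.7996e+02 -6.6000e-01 -8.0000e-02] 20.65
anvil mec ((562.7426147460938, -24.312271118164062), 54.84088897705078) 11615
post top 0  
held top z_tool -31.0 5699
held ring front edge: xmax 24.8
held centre in tool x,y [-1.34 -0.08] res 0.44
0.58 [282. 306.] 10772 [  2.    0.1 -31. ]
0.29 [275. 212.] 3219 [13.9 -1.5 38.8]
plane slope x,y (deg) [ 0.36 -0.01] z0 -31.0 8778 [-28. -22. -33.] [ 25.7  22.  -28.4]
[ 0.17810345  0.438883   -2.03614244] 0.6033224417097268
go (562.1, -24.6, 50) d [-0.01 -0.1   2.96] a [ 0.001 -0.011 -0.002] rows>= 1
```

```bash
python3 -c "
from h import *
go(564.1,-24.5,46)"
```

```text
go (564.1, -24.5, 46) d [ 0.19 -0.11  3.36] a [ 0.001 -0.011 -0.002] rows>= 1
```

Emit:
carry_out:
  steps:
    - {"dx": 0.15, "dy": -0.11, "dz": 1, "ax": 0.001, "ay": -0.011, "az": -0.002}
    - {"dx": 0.16, "dy": -0.11, "dz": 2, "ax": 0.001, "ay": -0.011, "az": -0.002}
    - {"dx": 0.18, "dy": -0.11, "dz": 3, "ax": 0.001, "ay": -0.011, "az": -0.002}
    - {"dx": 0.19, "dy": -0.11, "dz": 3.36, "ax": 0.001, "ay": -0.011, "az": -0.002}
    - {"dx": 0.19, "dy": -0.11, "dz": 3.36, "ax": 0.001, "ay": -0.011, "az": -0.002}
    - {"dx": 0.19, "dy": -0.11, "dz": 3.36, "ax": 0.001, "ay": -0.011, "az": -0.002}

```text
time: 21.5
tcp_pos: [564.4, -24.5, 46.2]
eef_rot: [-180.0, -0.0, 0.0]
wrist_force: [0.1, 1.4, -3.2]
finger_gap: 0.606
```

```bash
python3 -c "
from h import *
print(arm.observe()['wrist_force']); go(564.1,-24.5,26)"; python3 held.py; python3 an.py | tail -3
```

```text
[ 0.11216098  1.36316614 -3.17909417]
go (564.1, -24.5, 26) d [-0.03  0.    2.02] a [-0.    -0.001  0.   ] rows>= 1
0.63 [284. 304.] 10991 [  1.7   0.  -30.9]
plane slope x,y (deg) [0.34 0.01] z0 -31.0 8765 [-28.1 -22.  -32.9] [ 25.6  22.  -28.4]
held top z_tool -31.0 5616
held ring front edge: xmax 24.8
held centre in tool x,y [-1.4  -0.31] res 0.47
```

Emit:
carry_out:
  steps:
    - {"dx": -0.03, "dy": 0, "dz": 0.5, "ax": 0, "ay": 0, "az": 0}
    - {"dx": -0.03, "dy": 0, "dz": 1.0, "ax": 0, "ay": 0, "az": 0}
    - {"dx": -0.03, "dy": 0, "dz": 1.5, "ax": 0, "ay": 0, "az": 0}
    - {"dx": -0.03, "dy": 0, "dz": 2.0, "ax": 0, "ay": 0, "az": 0}
    - {"dx": -0.03, "dy": 0, "dz": 2.2, "ax": 0, "ay": 0, "az": 0}
    - {"dx": -0.03, "dy": 0, "dz": 2.2, "ax": 0, "ay": 0, "az": 0}

```text
time: 22.4
tcp_pos: [564.0, -24.5, 24.1]
eef_rot: [-180.0, -0.0, 0.0]
wrist_force: [-0.0, -0.5, -2.1]
finger_gap: 0.602
```

Emit:
carry_out:
  steps:
    - {"dx": 0, "dy": 0, "dz": 0.1, "ax": 0, "ay": 0, "az": 0}
    - {"dx": 0, "dy": 0, "dz": 0.2, "ax": 0, "ay": 0, "az": 0}
    - {"dx": 0, "dy": 0, "dz": 0.27, "ax": 0, "ay": 0, "az": 0}
    - {"dx": 0, "dy": 0, "dz": 0.27, "ax": 0, "ay": 0, "az": 0}

```text
time: 22.9
tcp_pos: [564.1, -24.5, 22.0]
eef_rot: [-180.0, -0.1, 0.0]
wrist_force: [-1.2, 0.2, 4.2]
finger_gap: 0.606
```

Contact again, with the force going from −2.1 to +4.2 N, so the ring is home. I'll press a touch more, release, lift and check seating and spot.

Emit:
carry_out:
  steps:
    - {"dx": 0, "dy": 0, "dz": 0.05, "ax": 0, "ay": 0, "az": 0}
    - {"dx": 0, "dy": 0, "dz": 0.05, "ax": 0, "ay": 0, "az": 0}

```text
time: 23.15
tcp_pos: [564.1, -24.5, 22.0]
eef_rot: [-180.0, -0.1, 0.0]
wrist_force: [-2.3, -0.3, 5.1]
finger_gap: 0.607
```

Emit:
carry_out:
  grip: 8.5
  steps:
    - {"dx": 0, "dy": 0, "dz": 0, "ax": 0, "ay": 0, "az": 0}
    - {"dx": 0, "dy": 0, "dz": 0, "ax": 0, "ay": 0, "az": 0}
    - {"dx": 0, "dy": 0, "dz": 0, "ax": 0, "ay": 0, "az": 0}
    - {"dx": 0, "dy": 0, "dz": 0, "ax": 0, "ay": 0, "az": 0}
    - {"dx": 0, "dy": 0, "dz": -2, "ax": 0, "ay": 0, "az": 0}
    - {"dx": 0, "dy": 0, "dz": -6, "ax": 0, "ay": 0, "az": 0}
    - {"dx": 0, "dy": 0, "dz": -7.5, "ax": 0, "ay": 0, "az": 0}
    - {"dx": 0, "dy": 0, "dz": -7.5, "ax": 0, "ay": 0, "az": 0}
    - {"dx": 0, "dy": 0, "dz": -7.5, "ax": 0, "ay": 0, "az": 0}

```text
time: 24.28
tcp_pos: [563.1, -24.3, 95.9]
eef_rot: [-180.0, 0.0, 0.0]
wrist_force: [0.6, -0.4, 0.1]
finger_gap: 0.996
```

```bash
cat > seat.py <<'E'
from h import *; from sp import spot
T=tcpT(); c=capture('wrist'); W=cam(c,T); P=cloud(c,W); z=P[...,2]
print('tcp',T[:3,3].round(1),arm.observe()['eef_rot'].round(2),arm.observe()['time'])
m=(abs(z-52)<6)&(np.hypot(P[...,0]-563,P[...,1]+24)<32); q=P[m]; m2=np.hypot(q[:,0]-562.7,q[:,1]+24.4); q=q[(m2>13)]
A=np.c_[q[:,:2]-[562.7,-24.4],np.ones(len(q))]
for _ in range(4):
    k=np.linalg.lstsq(A,q[:,2],rcond=None)[0]; r=abs(A@k-q[:,2]); q=q[r<2];A=A[r<2]
print('ring top z',k[2].round(2),'slope deg',np.degrees(k[:2]).round(2),'mec',cv2.minEnclosingCircle(q[:,:2].astype(np.float32)),len(q))
a=(abs(z-21)<3)&(np.hypot(P[...,0]-563,P[...,1]+24)<54)&(np.hypot(P[...,0]-563,P[...,1]+24)>32); print('anvil z',np.nanmean(z[a]).round(2))
spot(c,W,53,np.array([563,-24])); print([(np.round(e['xy']),round(e['p'],2),at_z(c,W,e['xy'],53).round(1)) for e in place_of('wrist','spot')[:2]])
a=np.array([-0.2406,0.0953,0.9659]); Rg=R.align_vectors([-a],[[0,0,-1]])[0].as_matrix()@np.diag([1.,-1,-1])
go(509.5,240.7,180,Rg)
E
python3 seat.py
```

```text
tcp [563.1 -24.3  95.9] [-1.7996e+02  8.0000e-02  2.0000e-02] 24.325
ring top z 53.1 slope deg [-0.03 -0.12] mec ((562.75537109375, -24.447275161743164), 26.9055118560791) 4097
anvil z 21.05
spot [283.4 204.1] 219 [581.1 -26.   53. ]
[(array([284., 203.]), 0.6, array([581.8, -26.1,  53. ]))]
go (509.5, 240.7, 180) d [ -5.36 -26.51  -8.41] a [-0.097  0.245  0.   ] rows>= 5
```

The ring is seated and level: its top is 32.05 mm above the anvil face, the tilt is 0.1°, and the spot is at (581.3,−26.0). On to the probe stand.

Emit:
carry_out:
  steps:
    - {"dx": -1, "dy": -5, "dz": -5, "ax": -0.02, "ay": 0.05, "az": 0}
    - {"dx": -2, "dy": -10.5, "dz": -8.4, "ax": -0.04, "ay": 0.1, "az": 0}
    - {"dx": -3.3, "dy": -16.5, "dz": -8.4, "ax": -0.06, "ay": 0.15, "az": 0}
    - {"dx": -4.5, "dy": -22, "dz": -8.4, "ax": -0.08, "ay": 0.2, "az": 0}
    - {"dx": -5.4, "dy": -26.5, "dz": -8.4, "ax": -0.097, "ay": 0.245, "az": 0}
    - {"dx": -5.4, "dy": -26.5, "dz": -8.4, "ax": -0.097, "ay": 0.245, "az": 0}
    - {"dx": -5.4, "dy": -26.5, "dz": -8.4, "ax": -0.097, "ay": 0.245, "az": 0}

```text
time: 25.25
tcp_pos: [508.7, 240.4, 179.1]
eef_rot: [174.3, -13.8, 0.8]
wrist_force: [0.1, -1.0, 0.3]
finger_gap: 0.995
```

```bash
cat > pr.py <<'E'
import sys; from h import *
from scipy.optimize import least_squares
T=tcpT(); c=capture('wrist'); W=cam(c,T); P=cloud(c,W); Q=P[np.isfinite(P[...,2])]
print('tcp',T[:3,3].round(1),arm.observe()['eef_rot'].round(2),arm.observe()['time'])
d=cut_out('wrist','probe'); m=np.zeros(P.shape[:2],bool)
for e in d[:2]: print(round(e['p'],2),np.round(e['xy']),e['region'].sum())
m=d[0]['region']&np.isfinite(P[...,2]); q=P[m]
a0=np.array([-0.2406,0.0953,0.9659]); p0=np.array([530,232.6,97.])
s=(q-p0)@a0; rad=np.linalg.norm((q-p0)-s[:,None]*a0,axis=1)
q=q[(rad<25)&(s<48)&(s>-30)]; s=(q-p0)@a0; print('n',len(q),s.min(),s.max())
def f(v):
    a=np.array([v[2],v[3],1]); a/=np.linalg.norm(a); p=np.array([v[0],v[1],97]); w=q-p; return np.linalg.norm(np.cross(w,a),axis=1)-13
r=least_squares(f,[530,232.6,-.25,.1],loss='soft_l1',f_scale=1.); v=r.x
a=np.array([v[2],v[3],1]); a/=np.linalg.norm(a); p=np.array([v[0],v[1],97]); print('axis pt@97',p.round(1),'a',a.round(4),'tilt',np.degrees(np.arccos(a[2])).round(2),'dir',np.degrees(np.arctan2(a[1],a[0])).round(1),'res',np.median(abs(r.fun)).round(2))
# cap top disc
w=P[m]-p; s=w@a; rd=np.linalg.norm(w-s[:,None]*a,axis=1); k=(rd<9)&(s>30); top=np.median(s[k]); print('cap top s',top.round(1),k.sum(),'cap centre',P[m][k&(abs(s-top)<2)].mean(0).round(1),'axis there',(p+top*a).round(1))
O=p+(top-115)*a; print('origin',O.round(1))
Rg=R.align_vectors([-a],[[0,0,-1]])[0].as_matrix()@np.diag([1.,-1,-1])
G=O+33.4*a; print('grasp tcp'); go(*G,Rg); go(*(G+30*a),Rg)
save('pr',c['image'])
E
python3 pr.py
```

```text
tcp [508.7 240.4 179.1] [174.34 -13.86   0.66] 25.3
0.86 [281. 224.] 2457
n 1087 -25.927640477923585 47.99261684343004
axis pt@97 [529.2 232.6  97. ] a [-0.2519  0.0791  0.9645] tilt 15.31 dir 162.6 res 0.26
cap top s 58.7 708 cap centre [514.5 237.2 153.6] axis there [514.4 237.2 153.6]
origin [543.4 228.1  42.7]
grasp tcp
go (np.float64(534.943906225081), np.float64(230.76776365991728), np.float64(74.91487626825725)) d [-0.05 -0.19 10.79] a [0.017 0.012 0.001] rows>= 2
go (np.float64(527.3879487449385), np.float64(233.14183741522575), np.float64(103.85051658193674)) d [-0.09 -0.14  7.79] a [0.017 0.012 0.001] rows>= 2
```

View pics/pr.png

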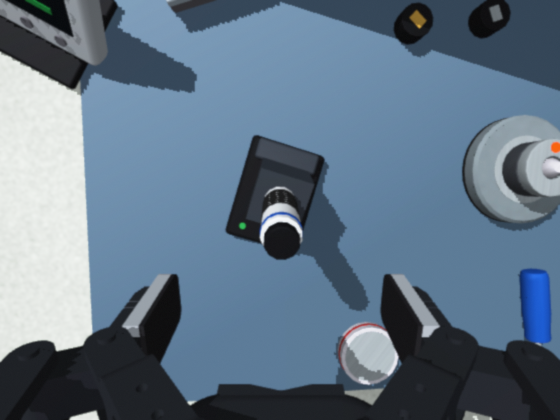

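pr shows the cap at (281,240) centred between the open jaws, with the axis fitted at a 15.3° lean. Descending along the probe's axis.

Emit:
carry_out:
  steps:
    - {"dx": -0.1, "dy": -0.12, "dz": 3, "ax": 0.017, "ay": 0.012, "az": 0.001}
    - {"dx": -0.09, "dy": -0.14, "dz": 6.5, "ax": 0.017, "ay": 0.012, "az": 0.001}
    - {"dx": -0.06, "dy": -0.18, "dz": 9.5, "ax": 0.017, "ay": 0.012, "az": 0.001}
    - {"dx": -0.05, "dy": -0.19, "dz": 10.8, "ax": 0.017, "ay": 0.012, "az": 0.001}
    - {"dx": -0.05, "dy": -0.19, "dz": 10.8, "ax": 0.017, "ay": 0.012, "az": 0.001}
    - {"dx": -0.05, "dy": -0.19, "dz": 10.8, "ax": 0.017, "ay": 0.012, "az": 0.001}

```text
time: 26.1
tcp_pos: [535.6, 230.6, 75.8]
eef_rot: [175.3, -14.7, 0.6]
wrist_force: [0.3, -0.2, -0.3]
finger_gap: 1.0
```

Emit:
carry_out:
  grip: 0
  steps:
    - {"dx": 0, "dy": 0, "dz": 0, "ax": 0, "ay": 0, "az": 0}
    - {"dx": 0, "dy": 0, "dz": 0, "ax": 0, "ay": 0, "az": 0}
    - {"dx": 0, "dy": 0, "dz": 0, "ax": 0, "ay": 0, "az": 0}
    - {"dx": 0, "dy": 0, "dz": 0, "ax": 0, "ay": 0, "az": 0}
    - {"dx": 0, "dy": 0, "dz": 0, "ax": 0, "ay": 0, "az": 0}
    - {"dx": 0, "dy": 0, "dz": 0, "ax": 0, "ay": 0, "az": 0}
    - {"dx": 0, "dy": 0, "dz": 0, "ax": 0, "ay": 0, "az": 0}

```text
time: 26.98
tcp_pos: [535.6, 230.9, 76.3]
eef_rot: [175.4, -14.7, 0.6]
wrist_force: [-1.9, 0.9, 5.8]
finger_gap: 0.287
```

```bash
cat > ph.py <<'E'
import sys; from h import *
from scipy.optimize import least_squares
s=arm.observe(); T=tcpT(); c=capture('wrist'); W=cam(c,T); P=cloud(c,W); Pt=(P-T[:3,3])@T[:3,:3]
print('tcp',T[:3,3].round(1),s['eef_rot'].round(2),s['time'].__round__(2),s['wrist_force'].round(1),s['moment'].round(2),round(s['finger_gap'],3))
for z in range(-85,50,5):
    m=(abs(Pt[...,2]-z)<2.5)&(abs(Pt[...,1])<14)&(abs(Pt[...,0])<22); q=Pt[m]
    if len(q)>8: print(z,len(q),'x',q[:,0].max().round(1),'y',np.percentile(q[:,1],[3,97]).round(1))
save('ph'+(sys.argv[1] if len(sys.argv)>1 else ''),c['image'])
E
python3 ph.py 1
```

```text
tcp [535.6 230.9  76.3] [175.37 -14.7    0.57] 26.98 [-1.9  0.9  5.8] [ 0.09  0.26 -0.05] 0.287
-85 324 x 19.0 y [-13.7  13.8]
-80 1969 x 18.5 y [-11.7  11.4]
-75 851 x 13.4 y [-12.4  12.2]
-70 1583 x 13.7 y [-12.6  12.8]
-65 924 x 13.4 y [-13.1  13.4]
-60 570 x 13.1 y [-13.8  13.9]
-55 902 x 12.8 y [-13.9  13.9]
-50 622 x 12.7 y [-13.3  13.3]
-45 572 x 12.6 y [-13.1  13.1]
-40 551 x 13.0 y [-13.   13.1]
-35 476 x 13.1 y [-13.  13.]
-30 411 x 12.9 y [-13.3  13.1]
-25 369 x 12.8 y [-13.2  12.9]
-20 312 x 12.6 y [-12.5  12.4]
-15 243 x 12.7 y [-12.3  12.3]
-10 218 x 12.9 y [-11.6  11.6]
-5 134 x 12.4 y [-11.3  11.3]
0 179 x 11.7 y [-11.2  11.2]
5 1474 x 22.0 y [-13.5  13.5]
10 90 x 22.0 y [-0.9 13.3]
15 88 x 22.0 y [-1.5 13.4]
20 78 x 22.0 y [-1.7 13.4]
25 75 x 22.0 y [-1.3 13.7]
30 71 x 21.8 y [-1.4 13.2]
35 66 x 22.0 y [-2.  13.6]
40 61 x 22.0 y [-1.5 13. ]
45 56 x 21.7 y [-1.7 13.7]
```

The probe is held: its axis is parallel to the tool and centred, with the cap top at tool z −80. I'll pull it out along its axis.

Emit:
carry_out:
  steps:
    - {"dx": 0, "dy": 0, "dz": -0.8, "ax": 0, "ay": 0, "az": 0}
    - {"dx": 0, "dy": 0, "dz": -2, "ax": 0, "ay": 0, "az": 0}
    - {"dx": 0, "dy": 0, "dz": -3.5, "ax": 0, "ay": 0, "az": 0}
    - {"dx": 0, "dy": 0, "dz": -5, "ax": 0, "ay": 0, "az": 0}
    - {"dx": 0, "dy": 0, "dz": -6.5, "ax": 0, "ay": 0, "az": 0}
    - {"dx": 0, "dy": 0, "dz": -8, "ax": 0, "ay": 0, "az": 0}
    - {"dx": 0, "dy": 0, "dz": -8, "ax": 0, "ay": 0, "az": 0}

```text
time: 27.9
tcp_pos: [515.9, 237.6, 155.1]
eef_rot: [175.4, -14.9, 0.6]
wrist_force: [-0.1, -0.1, -1.1]
finger_gap: 0.287
```

```bash
python3 -c "
from h import *
s=arm.observe(); print(s['wrist_force'],s['moment'],s['finger_gap'])
go(530,150,190); go(581.3,-26.0,130)"
```

```text
[-0.09012067 -0.07143771 -1.11055185] [0.0812187  0.18837236 0.02269537] 0.28698425261744015
go (530, 150, 190) d [ 2.17  8.99 -2.32] a [ 0.078 -0.26  -0.   ] rows>= 2
go (581.3, -26.0, 130) d [ 5.42 26.02  6.13] a [ 0.078 -0.26  -0.   ] rows>= 5
```

Emit:
carry_out:
  steps:
    - {"dx": 1, "dy": 5, "dz": 0.5, "ax": 0.015, "ay": -0.05, "az": 0}
    - {"dx": 2, "dy": 10.5, "dz": 1.5, "ax": 0.03, "ay": -0.1, "az": 0}
    - {"dx": 3, "dy": 16, "dz": 3, "ax": 0.045, "ay": -0.16, "az": 0}
    - {"dx": 4.4, "dy": 21.5, "dz": 4.5, "ax": 0.06, "ay": -0.21, "az": 0}
    - {"dx": 5.2, "dy": 25, "dz": 5.8, "ax": 0.074, "ay": -0.25, "az": 0}
    - {"dx": 5.4, "dy": 26, "dz": 6.1, "ax": 0.078, "ay": -0.26, "az": 0}
    - {"dx": 5.4, "dy": 26, "dz": 6.1, "ax": 0.078, "ay": -0.26, "az": 0}
    - {"dx": 5.4, "dy": 26, "dz": 6.1, "ax": 0.078, "ay": -0.26, "az": 0}

```text
time: 28.9
tcp_pos: [579.9, -24.2, 130.1]
eef_rot: [-180.0, 0.1, 0.1]
wrist_force: [-0.6, 0.8, -0.5]
finger_gap: 0.291
```

```bash
cat > pn.py <<'E'
from h import *; from sp import spot; import sys
s=arm.observe(); T=tcpT(); c=capture('wrist'); W=cam(c,T); P=cloud(c,W); Pt=(P-T[:3,3])@T[:3,:3]
print('tcp',T[:3,3].round(1),s['eef_rot'].round(2),round(s['time'],2),s['wrist_force'].round(1),round(s['finger_gap'],3))
for z in list(range(-80,60,8)):
    m=(abs(Pt[...,2]-z)<3)&(abs(Pt[...,1])<13.5)&(abs(Pt[...,0])<20); q=Pt[m]
    if len(q)>5: print(z,len(q),'xmax',np.percentile(q[:,0],97).round(1),'y',np.percentile(q[:,1],[3,97]).round(1))
m=(np.hypot(Pt[...,0],Pt[...,1])<9)&(Pt[...,2]<60); print('lowest probe pts',np.nanpercentile(Pt[m][:,2],[95,99,100]).round(1))
spot(c,W,53,np.array([581,-26]),20); spot(c,W,51.9,np.array([581,-26]),20)
print('tip place',[(np.round(e['xy'],1),round(e['p'],2)) for e in place_of('wrist','nose_tip')[:2]],'expected px',proj(c,W,T[:3,3]+T[:3,:3]@[0,0,51]).round(1))
save('pn'+sys.argv[1],c['image'])
for n in ('side','top'):
    c=capture(n); W2=cam(c); print(n,[(np.round(e['xy'],1),round(e['p'],2)) for e in place_of(n,'nose_tip')[:2]],'exp',proj(c,W2,T[:3,3]+T[:3,:3]@[0,0,51]).round(1),'spot',[(np.round(e['xy'],1),round(e['p'],2)) for e in place_of(n,'spot')[:2]],'exp',proj(c,W2,[581.3,-26,52]).round(1))
    u=proj(c,W2,[581,-26,60]).astype(int); save(n+'n'+sys.argv[1],c['image'][max(u[1]-60,0):u[1]+60,u[0]-60:u[0]+60],5)
E
python3 pn.py 1
```

```text
tcp [579.9 -24.2 130.1] [-1.7997e+02  1.0000e-01  7.0000e-02] 28.9 [-0.6  0.8 -0.5] 0.291
-80 2085 xmax 16.9 y [-10.6  11.5]
-72 1653 xmax 12.1 y [-12.2  12.1]
-64 974 xmax 12.4 y [-12.6  12.3]
-56 848 xmax 11.9 y [-13.2  13.2]
-48 694 xmax 11.8 y [-12.8  12.6]
-40 605 xmax 12.3 y [-12.6  12.5]
-32 484 xmax 12.2 y [-12.7  12.7]
-24 392 xmax 12.1 y [-12.7  12.7]
-16 325 xmax 12.0 y [-12.4  12.2]
-8 256 xmax 11.9 y [-11.7  11.5]
0 203 xmax 11.4 y [-11.1  11. ]
16 34 xmax 6.4 y [-5.9  4. ]
24 100 xmax 6.3 y [-7.2  6.9]
32 67 xmax 6.1 y [-7.3  6.1]
48 11 xmax 2.2 y [-2.1  1.9]
lowest probe pts [29.6 33.9 47.4]
spot [283.3 212.9] 152 [581.1 -26.1  53. ]
spot [283.3 212.9] 152 [580.7 -26.1  51.9]
tip place [] expected px [280.6 227.4]
side [(array([354.7, 304.5]), 0.74)] exp [279.  203.8] spot [(array([279.1, 208.6]), 0.7), (array([352.7, 194.5]), 0.5)] exp [278.8 210.7]
top [] exp [272.  198.1] spot [] exp [272.9 200.2]
```

View pics/pn1.png

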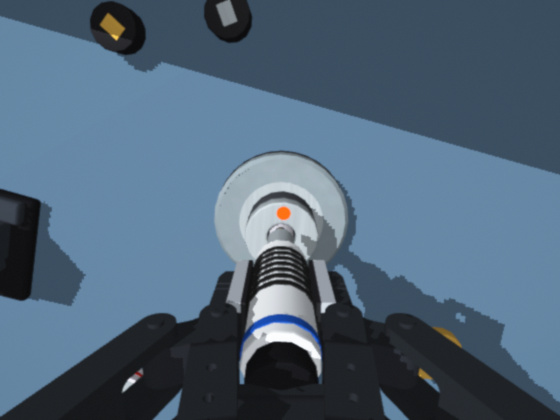

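pn1 shows the probe upright above the ring, sleeve end at (281,232) and spot at (283,213). I'll centre on the spot and stop just above it, then settle for a force baseline.

Emit:
carry_out:
  steps:
    - {"dx": 0.15, "dy": 0.18, "dz": 0.8, "ax": 0, "ay": -0.001, "az": 0.001}
    - {"dx": 0.15, "dy": 0.18, "dz": 1.6, "ax": 0, "ay": -0.001, "az": 0.001}
    - {"dx": 0.15, "dy": 0.18, "dz": 2.2, "ax": 0, "ay": -0.001, "az": 0.001}
    - {"dx": 0.15, "dy": 0.18, "dz": 2.2, "ax": 0, "ay": -0.001, "az": 0.001}
    - {"dx": 0.15, "dy": 0.18, "dz": 2.2, "ax": 0, "ay": -0.001, "az": 0.001}
    - {"dx": 0.15, "dy": 0.18, "dz": 2.2, "ax": 0, "ay": -0.001, "az": 0.001}
    - {"dx": 0.15, "dy": 0.18, "dz": 2.2, "ax": 0, "ay": -0.001, "az": 0.001}

```text
time: 30.18
tcp_pos: [582.7, -27.1, 108.8]
eef_rot: [180.0, 0.0, -0.0]
wrist_force: [-1.1, -0.1, -1.4]
finger_gap: 0.289
```

```bash
python3 -c "
from h import *
F=[]
for i in range(4):
    capture('top'); F.append(arm.observe()['wrist_force'])
print(np.round(F,2)); go(581.4,-26.0,105)"
```

```text
[[ 0.15  0.29 -1.73]
 [-0.46  0.81 -1.75]
 [ 0.08  0.04 -0.61]
 [-0.05  0.6  -1.52]]
go (581.4, -26.0, 105) d [-0.11 -0.11  0.36] a [ 0.     0.001 -0.001] rows>= 1
```

Emit:
carry_out:
  steps:
    - {"dx": -0.11, "dy": -0.11, "dz": 0.15, "ax": 0, "ay": 0, "az": 0}
    - {"dx": -0.11, "dy": -0.11, "dz": 0.3, "ax": 0, "ay": 0, "az": 0}
    - {"dx": -0.11, "dy": -0.11, "dz": 0.4, "ax": 0, "ay": 0, "az": 0}
    - {"dx": -0.11, "dy": -0.11, "dz": 0.4, "ax": 0, "ay": 0, "az": 0}
    - {"dx": -0.11, "dy": -0.11, "dz": 0.4, "ax": 0, "ay": 0, "az": 0}

```text
time: 31.0
tcp_pos: [581.5, -26.0, 104.6]
eef_rot: [180.0, 0.0, -0.0]
wrist_force: [1.0, 0.3, -1.6]
finger_gap: 0.287
```

```bash
cat > f.py <<'E'
from h import *
F=[]
for i in range(5):
    c=capture('wrist'); F.append(arm.observe()['wrist_force'])
T=tcpT(); W=cam(c,T); P=cloud(c,W); Pt=(P-T[:3,3])@T[:3,:3]
m=(np.hypot(Pt[...,0],Pt[...,1])<9.5)&(Pt[...,2]<60)&(Pt[...,2]>5); q=Pt[m]; k=np.linalg.norm(q[:,:2],axis=1)>5.5
print('F',np.mean(F,0).round(2),'t',round(arm.observe()['time'],2),'sleeve end z_tool',np.sort(q[k,2])[-6:].round(1),'all',np.sort(q[:,2])[-4:].round(1))
go(581.4,-26.0,T[2,3])
E
python3 f.py
```

```text
F [ 0.12  0.   -1.04] t 31.25 sleeve end z_tool [59.3 59.4 59.4 59.7 59.8 59.9] all [59.4 59.7 59.8 59.9]
go (581.4, -26.0, np.float64(104.65961791350121)) d [-0.01 -0.    0.  ] a [ 0.     0.001 -0.001] rows>= 1
```

Emit:
carry_out:
  steps:
    - {"dx": -0.01, "dy": 0, "dz": 0.1, "ax": 0, "ay": 0, "az": 0}
    - {"dx": -0.01, "dy": 0, "dz": 0.2, "ax": 0, "ay": 0, "az": 0}
    - {"dx": -0.01, "dy": 0, "dz": 0.2, "ax": 0, "ay": 0, "az": 0}
    - {"dx": -0.01, "dy": 0, "dz": 0.2, "ax": 0, "ay": 0, "az": 0}

```text
time: 31.75
tcp_pos: [581.5, -26.1, 102.8]
eef_rot: [180.0, 0.0, -0.0]
wrist_force: [-0.6, -0.3, 0.9]
finger_gap: 0.288
```

```bash
python3 f.py
```

```text
F [-0.28 -0.25  0.89] t 32.0 sleeve end z_tool [59.1 59.1 59.5 59.6 59.7 59.8] all [59.5 59.6 59.7 59.8]
go (581.4, -26.0, np.float64(102.73947906169037)) d [-0.01 -0.    0.  ] a [ 0.     0.    -0.001] rows>= 1
```

Contact: the net force is about 2.1 N, so the nose is roughly 1.2 mm in. I'll go on about 3.5 mm towards half way.

Emit:
carry_out:
  steps:
    - {"dx": -0.01, "dy": 0, "dz": 0.1, "ax": 0, "ay": 0, "az": 0}
    - {"dx": -0.01, "dy": 0, "dz": 0.2, "ax": 0, "ay": 0, "az": 0}
    - {"dx": -0.01, "dy": 0, "dz": 0.3, "ax": 0, "ay": 0, "az": 0}
    - {"dx": -0.01, "dy": 0, "dz": 0.35, "ax": 0, "ay": 0, "az": 0}
    - {"dx": -0.01, "dy": 0, "dz": 0.35, "ax": 0, "ay": 0, "az": 0}
    - {"dx": -0.01, "dy": 0, "dz": 0.35, "ax": 0, "ay": 0, "az": 0}

```text
time: 32.75
tcp_pos: [581.5, -26.0, 99.3]
eef_rot: [180.0, 0.0, -0.0]
wrist_force: [0.4, -0.0, 1.1]
finger_gap: 0.29
```

```bash
sed -i 's/range(5)/range(16)/' f.py; python3 f.py; python3 pn.py 2; python3 - <<'E'
import cv2, numpy as np
a=cv2.imread('pics/pn2.png')[170:290,220:340]; a=cv2.resize(a,(400,400),interpolation=cv2.INTER_CUBIC)
b=cv2.resize(cv2.imread('pics/siden2.png'),(400,400)); cv2.imwrite('pics/fin.png',np.hstack([a,b]))
E
```

```text
F [0.18 0.22 2.  ] t 33.55 sleeve end z_tool [59.5 59.7 59.8 59.8 60.  60. ] all [59.8 59.8 60.  60. ]
go (581.4, -26.0, np.float64(99.22131286297447)) d [-0. -0. -0.] a [ 0.     0.    -0.001] rows>= 1
tcp [581.4 -26.   99.2] [ 1.7998e+02  2.0000e-02 -3.0000e-02] 33.55 [0.6 1.  2.9] 0.291
-80 2090 xmax 16.9 y [-10.7  11.4]
-72 1654 xmax 11.9 y [-12.2  12.2]
-64 966 xmax 12.4 y [-12.6  12.3]
-56 855 xmax 11.9 y [-13.2  13.3]
-48 692 xmax 11.9 y [-12.7  12.6]
-40 613 xmax 12.2 y [-12.7  12.5]
-32 456 xmax 12.2 y [-12.6  12.5]
-24 385 xmax 12.1 y [-12.7  12.6]
-16 319 xmax 11.9 y [-12.5  12.1]
-8 258 xmax 12.0 y [-11.8  11.6]
0 196 xmax 11.3 y [-11.3  11.1]
16 42 xmax 6.5 y [-5.1  5. ]
24 100 xmax 6.3 y [-7.2  6.4]
32 67 xmax 6.1 y [-7.3  6.7]
48 789 xmax 7.6 y [-12.9  12.9]
56 102 xmax 7.9 y [-12.6  12.8]
lowest probe pts [49.7 58.9 60. ]
spot [280.5 226.7] 78 [583.7 -26.   53. ]
spot [280.5 226.7] 78 [583.3 -26.   51.9]
tip place [] expected px [280.6 227.4]
side [(array([268.7, 323.4]), 0.42), (array([213.4, 257.1]), 0.37)] exp [278.8 211.7] spot [(array([280.7, 210.9]), 0.63)] exp [278.8 210.7]
top [] exp [272.9 200.5] spot [(array([336.5, 267.8]), 0.34)] exp [272.9 200.2]
```

View pics/fin.png

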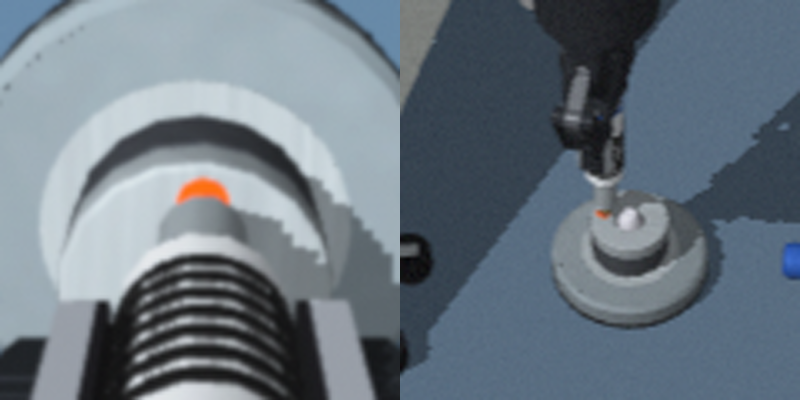

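The left of fin.png (wrist) shows the sleeve over the spot, with the spot's far half visible and centred. The right (side) shows the probe upright on the spot, with ring and collar stacked. The net force is about 3.3 N, so the nose is 4.3–4.7 mm in. One 0.4 mm nudge, then I hand in.

Emit:
carry_out:
  steps:
    - {"dx": 0, "dy": 0, "dz": 0.04, "ax": 0, "ay": 0, "az": 0}
    - {"dx": 0, "dy": 0, "dz": 0.04, "ax": 0, "ay": 0, "az": 0}
    - {"dx": 0, "dy": 0, "dz": 0.04, "ax": 0, "ay": 0, "az": 0}
    - {"dx": 0, "dy": 0, "dz": 0.04, "ax": 0, "ay": 0, "az": 0}

```text
time: 34.45
tcp_pos: [581.4, -26.0, 98.8]
eef_rot: [180.0, 0.0, -0.0]
wrist_force: [0.3, -0.2, 2.4]
finger_gap: 0.284
```

```bash
python3 f.py; python3 -c "
from rig import arm
print(arm.observe()['tcp_pos'],arm.observe()['time']); print(arm.hand_in())"
```

```text
F [0.25 0.26 2.14] t 35.25 sleeve end z_tool [59.6 59.6 59.7 59.8 59.9 60. ] all [59.7 59.8 59.9 60. ]
go (581.4, -26.0, np.float64(98.82995746314282)) d [-0. -0. -0.] a [ 0.     0.    -0.001] rows>= 1
[581.40171679 -26.03356543  98.82995746] 35.25
the job is handed in; nothing more can be done
None
```

I put the black collar on the anvil post, then the steel sample ring on it with its spot up. The probe came out of its stand along its own axis. I handed in at about 35 s with the arm still holding it on the orange spot.

**Last checks**
- **Ring:** its top measured 32.05 mm above the anvil face (32 expected), with about 0.1° tilt.
- **Probe:** upright to about 0.03°, tool axis within about 0.3 mm of where I measured the spot (581.3, −26.0).
- **Nose:** net push about 3.5 N, which puts the nose about 4.5–5 mm in.

**What failed or disagreed**
- **Fingertip position:** the real fingertips are 18–25 mm behind the reported TCP, depending on the opening, not 22 mm ahead. Two collar grasps closed above it and one sample grasp landed on its rim. The second collar grasp left the collar unmoved; the rim grasp may have shifted the ring by under 1 mm. I then corrected the grasp depth.
- **Sample grasp force:** closing on the sample ring pushed up to about 22 N at the wrist, within the limit.
- **Nose tip not seen:** the network never found the nose tip credibly at the spot, and my depth check of the sleeve end picked up the ring instead. Nose depth rests on the force and the travel after contact, and the tip's place on the spot on the tool position and the final picture.

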